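# Mix a polish in the hand-cranked shaker

### The arm

A 6-joint arm with a two-finger parallel gripper is mounted at the origin on the work surface. World frame = base frame: x ahead of the robot, y to its left, z up, the work surface at z = 0. Lengths are in m, angles in rad, forces in N, time in s.
With the tool pointing down it reaches from about 0.3 to 0.775 m from the base axis. Payload 14.6 kg.
Tool frame: the origin (TCP) lies on the centre line of the jaws, within the pads' length; the fingertips stand 19 mm ahead of it and the grasp point (between the pads) is the TCP (ctrl.tip_reach is the distance from the TCP to the fingertips, in m); x points along the fingers, y is the direction in which the jaws open and shut, and the axes are right-handed (so a half turn about x gives the same grasp; the last joint's range is limited). The gripper opens to 94 mm and grips with 3 to 60 N. Pads are 16 mm wide; open, the fingers measure 119 mm over their backs; the gripper's body (75 mm by 177 mm) begins 78 mm behind the grasp point.
Start: joints at [1.234, 0.3, 1.521, -0, 1.321, -0.067], TCP at [0.147, 0.53, 0.224] pointing down, gripper open.
Joint ranges: [-3.03, 3.03], [-0.79, 2.21], [0.23, 2.52], [-1.04, 4.18], [0, 3.07], [-2.55, 2.55]. Speed limits (rad/s): [2.22, 2.22, 2.57, 3.14, 3.14, 3.14].

### API

Orientations are given as [roll, pitch, yaw] about the fixed x, y, z axes, in that order (R = Rz(yaw) Ry(pitch) Rx(roll)).
In Python, from station import ctrl, optics, models gives the robot as it stands. The module is installed in compiled form; this text tells all that it offers.
- The arm moves only by the tool arm_command, never from a script. Its argument "deltas" is a list of rows, each an object with "translation": the shift along the tool's x, y, z in units of 25 mm (1.0 is 25 mm), a list of three; "turn": the turn, a rotation vector about the tool's x, y, z in units of 5 degrees (1.0 is 5 degrees), a list of three. In form: [{"translation": [x, y, z], "turn": [rx, ry, rz]}, ...]. A call has 1 to 12 rows; each row is the pose to reach, as a shift and turn from the pose commanded when the call began, along the tool's axes at that moment; what a row does not reach only later rows make up. A row lasts 1/12 s, in which the tool goes at most 41.7 mm and 7.16 degrees, less where a joint would pass 70% of its speed; a pose out of reach is approached as far as the arm can. A call with a gripper value outside its range is refused whole. "gripper" is the finger opening in mm, from 0 to 94, set as the call begins (left out, the last holds). The fingers move at their own pace and stop on an object; "force" is the grip in N (left out, the last holds). Time passes only in rows, so rows that repeat a pose let the fingers close. It gives the time, the measured TCP pose, the force and the opening at its end, in the units of the state.
- ctrl.get_obs(): the state, without advancing time (a new reading comes with each control period).
- optics.camera(name): name is "scene" or "side" or "wrist"; returns the picture (400x640x3 uint8, red, green, blue); there is no depth.
- optics.get_calibration(name): a dict with "K" (3x3 intrinsics, pixels), "origin" and "orientation" of the camera in the world. Camera axes: x right, y down, z forward; pixel columns grow to the right and rows downward; lengths in m; the calibration is good to about 2 mm. A picture is of the moment at which its call begins: read the wrist's pose just before it. get_calibration takes no time and is no camera call; for the wrist camera it gives the pose at the moment of the call.
- ctrl.hand_in(): hands the job in, once; it reports no verdict.
Trained networks look in the newest picture that a camera, given by its name, has taken for a name from the list of things; names that differ only in an ending like _2 or _b are one class to them, and where a whole thing is asked for, a point or a joint stands for the part that bears it (a point fixed in the world has none). Each returns a list of dicts, best first, with "score" (0 to 1); they miss things now and then, are a little off and sometimes report something else, mostly with a low value. They report only what shows in the picture. A call takes as long as a camera call. They do not tell look-alikes from the thing itself.
- models.look_for(target, camera): "box" ([left, top, right, bottom] in pixels, round what is visible of it).
- models.cut_out(target, camera): "pixels" (400x640 bool, what is visible of it) and "box" ([left, top, right, bottom] in pixels, round what is visible of it).
- models.mark_of(target, camera): "at" ([column, row] in pixels: a listed point, or the origin of a listed thing).
The state is a dict: "time_s": time; "qpos": joint angles; "joint_vel": joint speeds; "tau": joint torques, N m; "ee_pos": TCP position; "eef_rot": TCP orientation; "force": force on the tool from outside, world axes, zero at the start; "moment": the same for the moment, N m; "grip_width": finger opening in m.
Only numpy, scipy, OpenCV 4.12 (cv2) and the standard library are available. Lean on these libraries where they do the work, as an engineer would, in place of code of your own. Each camera call takes 0.05 s, during which the arm holds its last target.

### The job

Stand the coral-red polish bottle upright in the shaker's cup, all the way down, then take the crank by its black grip and turn it exactly two full turns counterclockwise (seen from above) at a slow, even pace, so that the arm ends where it began. Each turn has a heavy point, after which the spring tries to fling the crank on: hold the grip right through it, never let it snatch forward or fly back, and steer the grip so gently round its own circle that the shaker, which only stands loose on the table, does not shift. Leave the bottle in the cup, leave the other two polish bottles where they stand, and let go of everything.

Things in the scene. Friction and masses are not known exactly. Their poses are not given: they have to be found in the camera images.
- coral_mid (a point): Coral-red polish bottle, 60 g, 75 mm tall: round body 32 mm diameter, 36 mm tall; above it a black cap 16 mm diameter, from 40 to 75 mm above the underside, to be grasped 62 mm above the underside. Point: on its axis half-way up, 37.5 mm above the underside. It stands on a 3 mm mat in a row of three, about 75 mm apart.
- teal_mid (a point): Teal polish bottle of the same shape, a bystander; point on its axis half-way up.
- plum_mid (a point): Plum polish bottle of the same shape, a bystander; point on its axis half-way up.
- cup (a point): Cup in the shaker's grey sliding carriage: vertical round hole 35 mm in diameter, 22 mm deep, 3 mm chamfer, in a 60 x 60 mm block. Point: centre of the hole's floor, 40 mm above the table; the bottle's underside comes to rest on it. y axis: along the travel, away from the spindle. Each turn drives it 36 mm along +y against a spring and back.
- corner (a point): Corner of the shaker's grey base plate (170 x 330 mm, top 17 mm above the table): the one at -x, +y in the plate's axes; y runs the plate's length, parallel to the carriage's travel. The shaker weighs about 4.3 kg, stands loose on rubber feet and slides when pushed sideways with roughly 20 to 35 N.
- knob (a point): Centre of the crank's upright black grip, a cylinder 24 mm in diameter, 38 mm tall, spinning freely on its pin, 117 mm above the table; the arm lies 20 mm below. x axis: level along the arm, from the spindle out to the grip. The grip is clamped anywhere from 46 to 80 mm from the vertical spindle; neither that radius nor the spindle is measured: find the circle while turning.
- crank (a joint): Turn of the crank, rad: 0 at the start, growing counterclockwise seen from above, counting on over turns (two = 12.57); measured also while held. Spring load: none at 0, heaviest near 1.9 (about 6 to 11 N at the grip), none at 3.14, pushing forward as hard near 4.4, none at 6.28. Let go within 0.4 of a whole turn the crank stays; elsewhere it may fly.
Not all that is in view belongs to the job. Several things look just like the part that bears coral_mid: the one meant starts farthest from the robot's base.

How it is judged:
By the outcome, as a careful person would: the job done as asked, in the order asked, and still so for the second after the job is handed in, with the robot touching nothing.
It also fails if it takes over 72 s, if anything falls off the work surface, if the arm or the gripper's body presses on something with over 40 N, if the wrist force passes 120 N, or if a joint passes its speed limit or range.

## Working session

There is one attempt and no reset: what is moved stays moved. The work goes in short steps, Python scripts to look and compute and a tool call to move; the robot and the scene stay as the last step left them, time stands still between calls to the robot, and variables do not carry over. Pictures are saved under pics/ and viewed, and the job is handed in when it is done.

Besides the shell and the picture viewer there is one more tool, called after ">>>" as name([rows], argument=value, ...), one row to a line, values as JSON. arm_command: Moves the arm, as the interface text tells. Its arguments: {"type":"object","properties":{"deltas":{"type":"array"},"gripper":{"type":"number"},"force":{"type":"number"}},"required":["deltas"]}

```bash
mkdir -p pics; cat > h.py <<'E'
import numpy as np, cv2
from station import ctrl, optics, models
from scipy.spatial.transform import Rotation as R
def snap(c,n):
    im=optics.camera(c); cv2.imwrite(f'pics/{n}.png',im[:,:,::-1]); return im
def ray(c,px):
    k=optics.get_calibration(c); K=np.array(k['K']);o=np.array(k['origin']);Q=np.array(k['orientation'])
    if Q.shape!=(3,3): Q=R.from_euler('xyz',Q).as_matrix()
    d=Q@np.linalg.inv(K)@np.array([px[0],px[1],1.]); return o,d/np.linalg.norm(d)
def atz(c,px,z):
    o,d=ray(c,px); return o+d*(z-o[2])/d[2]
def tri(rs):
    A=np.zeros((3,3));b=np.zeros(3)
    for o,d in rs:
        P=np.eye(3)-np.outer(d,d);A+=P;b+=P@o
    p=np.linalg.solve(A,b); return p,[np.linalg.norm((np.eye(3)-np.outer(d,d))@(p-o)) for o,d in rs]
E
python3 - <<'E'
from h import *
np.set_printoptions(precision=4,suppress=True)
print(ctrl.get_obs(), ctrl.tip_reach)
for c in ['scene','side','wrist']:
    print(c,optics.get_calibration(c))
    snap(c,c+'0')
    for t in ['coral_mid','cup','corner','knob','teal_mid','plum_mid']:
        z={'cup':.04,'corner':.017,'knob':.117}.get(t,.0405)
        for m in models.mark_of(t,c): print(t,np.round(m['at'],1),round(m['score'],2),atz(c,m['at'],z))
E
```

```text
{'time_s': 0.0, 'qpos': array([ 1.2344,  0.3005,  1.5216, -0.    ,  1.3207, -0.0666]), 'joint_vel': array([-0.0009, -0.0003, -0.0009, -0.0002, -0.0002, -0.001 ]), 'tau': array([  0.0001, -53.182 , -35.2743,   0.0708,   0.0244,  -0.0001]), 'ee_pos': array([0.1465, 0.5299, 0.2239]), 'eef_rot': array([-1.6283,  1.5696, -1.8981]), 'force': array([-0.2234,  0.1106, -0.6032]), 'moment': array([-0.0283,  0.0396, -0.0099]), 'grip_width': 0.0943537467845791} 0.019
scene {'K': array([[446.5632,   0.    , 323.0792],
       [  0.    , 446.5632, 197.6904],
       [  0.    ,   0.    ,   1.    ]]), 'origin': array([1.2014, 0.1807, 0.6047]), 'orientation': array([-2.1741, -0.0108,  1.7107])}
coral_mid [449.8 189.5] 0.82 [0.3116 0.356  0.0405]
coral_mid [388.1 213.2] 0.66 [0.4258 0.2172 0.0405]
coral_mid [453.9 236.8] 0.63 [0.485  0.3483 0.0405]
coral_mid [391.7 192.1] 0.61 [0.3433 0.2236 0.0405]
coral_mid [267.5 245.6] 0.56 [ 0.567  -0.0105  0.0405]
cup [264.8 244.4] 0.6 [ 0.5638 -0.0166  0.04  ]
corner [345.  246.4] 0.75 [0.5194 0.1354 0.017 ]
knob [169.6 189.7] 0.86 [ 0.519  -0.2144  0.117 ]
teal_
[... 449 characters left out ...]
3] 0.6 [0.4849 0.3549 0.0405]
coral_mid [244.4 161.1] 0.51 [0.3089 0.3535 0.0405]
cup [361.4 244.6] 0.72 [ 0.5644 -0.0018  0.04  ]
cup [327.2 213.8] 0.61 [0.5042 0.1095 0.04  ]
cup [307.2 156.7] 0.42 [0.4842 0.3588 0.04  ]
corner [329.2 210.6] 0.77 [0.5157 0.1473 0.017 ]
knob [367.  299.4] 0.62 [ 0.5241 -0.2111  0.117 ]
teal_mid [279.4 157.5] 0.72 [0.4062 0.3617 0.0405]
plum_mid [335.3 165.5] 0.49 [0.5559 0.3072 0.0405]
wrist {'K': array([[355.94  ,   0.    , 319.5474],
       [  0.    , 355.94  , 194.3492],
       [  0.    ,   0.    ,   1.    ]]), 'origin': array([0.0819, 0.5476, 0.3844]), 'orientation': array([ 2.9101, -0.0004,  1.3004])}
coral_mid [213.5 352.8] 0.61 [0.3027 0.3646 0.0405]
```

View pics/scene0.png

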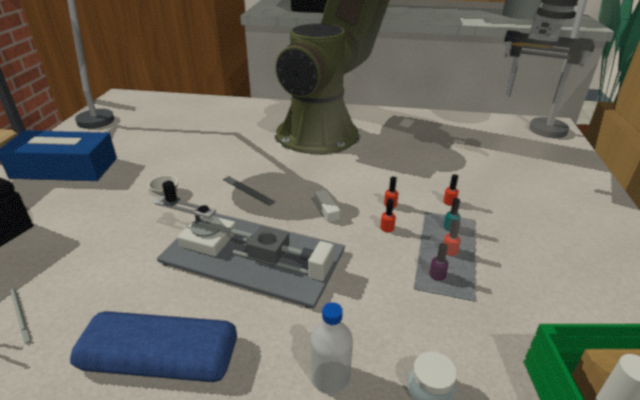

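View pics/side0.png

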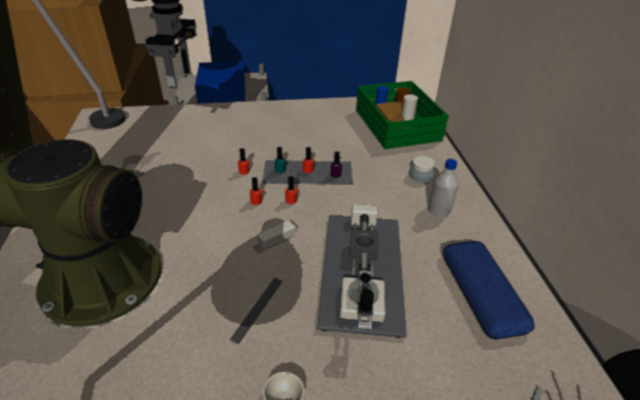

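```bash
python3 - <<'E'
import cv2
a=cv2.imread('pics/scene0.png');b=cv2.imread('pics/side0.png')
cv2.imwrite('pics/zs.png',cv2.resize(a[130:330,330:530],(600,600),interpolation=2))
cv2.imwrite('pics/zk.png',cv2.resize(a[130:310,120:360],(800,600),interpolation=2))
cv2.imwrite('pics/zb.png',cv2.resize(b[120:390,220:500],(620,598),interpolation=2))
E
```

```text
(no output)
```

View pics/zs.png

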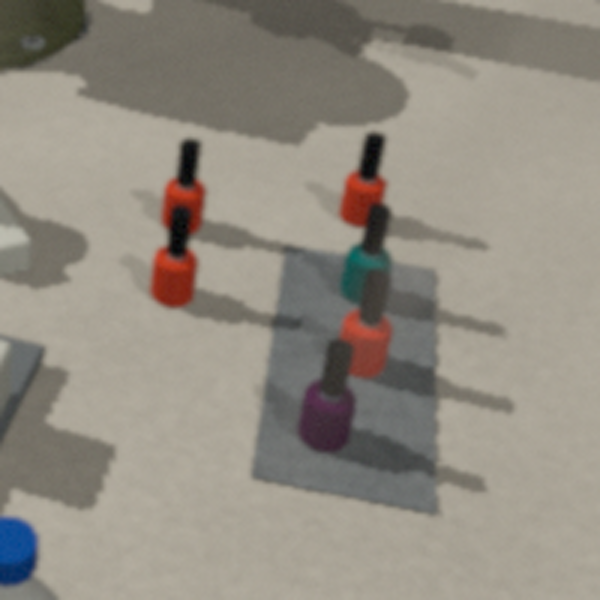

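View pics/zk.png

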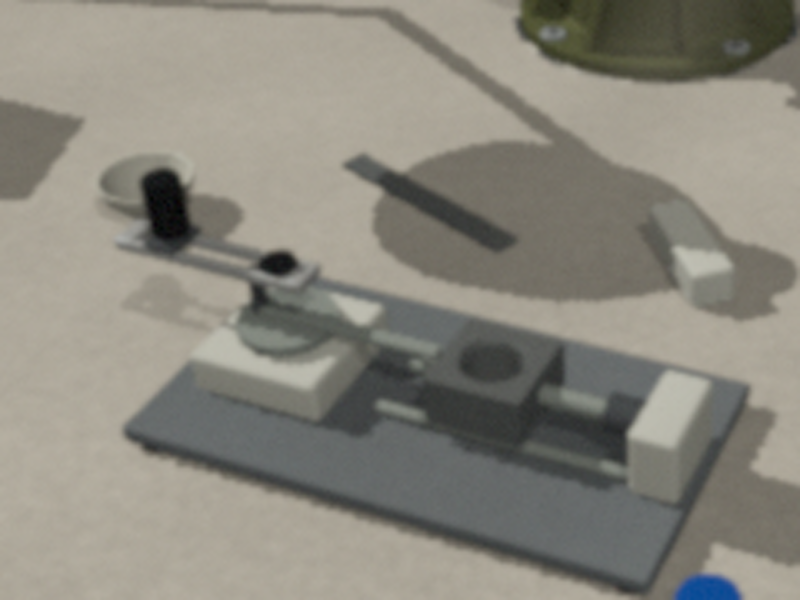

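View pics/zb.png

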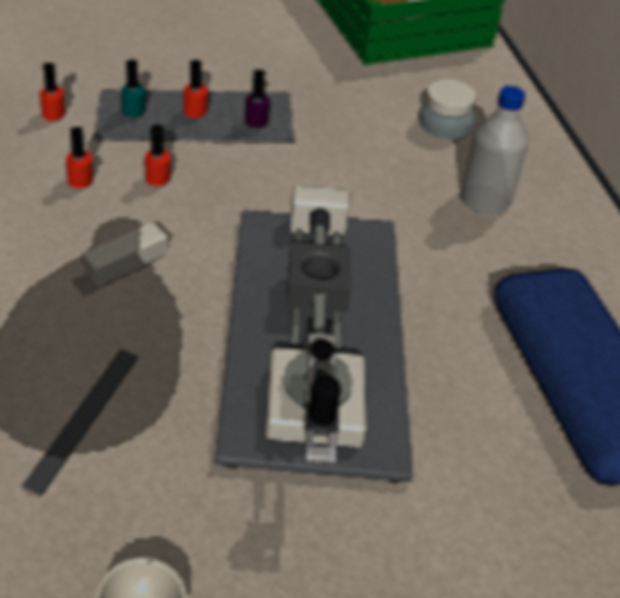

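```bash
python3 - <<'E'
from h import *
P={'coral':([453.9,236.8],[307.6,157.3]),'teal':([452.5,214.4],[279.4,157.5]),'plum':([437.2,258.9],[335.3,165.5]),'cup':([264.8,244.4],[361.4,244.6]),'corner':([345,246.4],[329.2,210.6]),'knob':([169.6,189.7],[367,299.4])}
for k,(a,b) in P.items(): print(k,tri([ray('scene',a),ray('side',b)]))
o=ctrl.get_obs(); print(R.from_euler('xyz',o['eef_rot']).as_matrix())
E
```

```text
coral (array([0.4850695 , 0.34901278, 0.04249735]), [np.float64(0.0017895316371340398), np.float64(0.0017895316371342505)])
teal (array([0.40713276, 0.35441001, 0.04220328]), [np.float64(0.002911596123058356), np.float64(0.002911596123058335)])
plum (array([0.55590693, 0.31038753, 0.03934727]), [np.float64(0.0010368047554453926), np.float64(0.0010368047554452971)])
cup (array([ 0.56496619, -0.01240556,  0.0456311 ]), [np.float64(0.0046119293266799755), np.float64(0.004611929326680034)])
corner (array([0.51703164, 0.13820729, 0.0197791 ]), [np.float64(0.004619412397942776), np.float64(0.0046194123979426596)])
knob (array([ 0.5231493 , -0.21255117,  0.11952729]), [np.float64(0.0005049008362441024), np.float64(0.0005049008362440421)])
[[-3.31001874e-05  2.66575686e-01  9.63813987e-01]
 [-3.83091402e-05  9.63813987e-01 -2.66575687e-01]
 [-9.99999999e-01 -4.57465904e-05 -2.16901382e-05]]
```

>>> arm_command([
  {"translation": [2.5, -3.37, 14.98], "turn": [0, 0, 0]},
  {"translation": [2.5, -3.37, 14.98], "turn": [0, 0, 0]},
  {"translation": [2.5, -3.37, 14.98], "turn": [0, 0, 0]},
  {"translation": [2.5, -3.37, 14.98], "turn": [0, 0, 0]},
  {"translation": [2.5, -3.37, 14.98], "turn": [0, 0, 0]},
  {"translation": [2.5, -3.37, 14.98], "turn": [0, 0, 0]},
  {"translation": [2.5, -3.37, 14.98], "turn": [0, 0, 0]},
  {"translation": [2.5, -3.37, 14.98], "turn": [0, 0, 0]},
  {"translation": [2.5, -3.37, 14.98], "turn": [0, 0, 0]},
  {"translation": [2.5, -3.37, 14.98], "turn": [0, 0, 0]},
  {"translation": [2.5, -3.37, 14.98], "turn": [0, 0, 0]},
  {"translation": [2.5, -3.37, 14.98], "turn": [0, 0, 0]},
], gripper=50, force=30)

```text
time_s: 2.05
ee_pos: [0.485, 0.349, 0.1617]
eef_rot: [-2.58, 1.57, -2.851]
force: [0.5, 0.7, 0.6]
grip_width: 0.0504
```

```bash
python3 - <<'E'
from h import *
o=ctrl.get_obs(); print(o)
snap('wrist','w1'); snap('scene','s1')
for m in models.mark_of('coral_mid','wrist'): print(m,atz('wrist',m['at'],.0405))
for m in models.look_for('coral_mid','wrist'): print(m)
E
```

```text
{'time_s': 2.05, 'qpos': array([ 5.62354489e-01,  4.60064310e-01,  1.45121030e+00,  1.98849993e-04,
        1.23099088e+00, -7.37575024e-01]), 'joint_vel': array([ 0.03759057, -0.02353491,  0.01053773,  0.00215094, -0.00068998,
        0.00412321]), 'tau': array([-2.77556688e+00, -5.94225991e+01, -3.44432473e+01, -7.35664135e-02,
        1.83862128e-02, -1.91355036e-01]), 'ee_pos': array([0.48495787, 0.34895518, 0.16166904]), 'eef_rot': array([-2.58005234,  1.57009786, -2.85098549]), 'force': array([0.47625922, 0.71613578, 0.61534182]), 'moment': array([ 0.03304343,  0.05414066, -0.02056516]), 'grip_width': 0.05038439042033229}
{'at': [146.9, 167.1], 'score': 0.8} [0.42523699 0.2230412  0.0405    ]
{'at': [317.1, 196.0], 'score': 0.7} [0.48426669 0.34778232 0.0405    ]
{'box': [108.6, 147.5, 181.3, 184.9], 'score': 0.93}
{'box': [297.3, 169.2, 337.7, 218.6], 'score': 0.8}
{'box': [59.2, 25.4, 153.6, 75.3], 'score': 0.68}
```

View pics/w1.png

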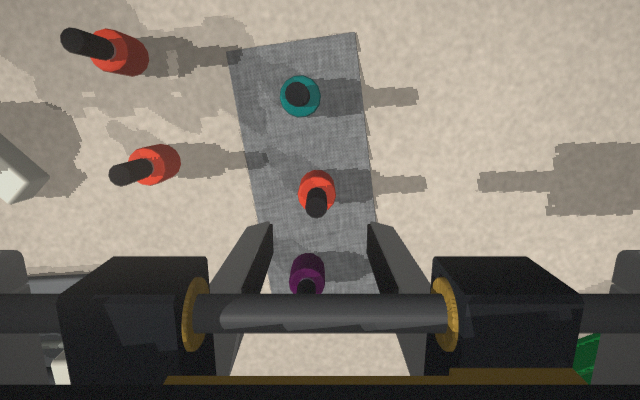

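```bash
python3 - <<'E'
from h import *
im=cv2.imread('pics/w1.png'); cv2.imwrite('pics/w1z.png',cv2.resize(im[160:230,280:360],(800,700),interpolation=2)[:600])
print(atz('wrist',[316.5,208],.078), atz('wrist',[317,192],.039))
E
```

```text
[0.48405395 0.34764293 0.078     ] [0.48143469 0.34849436 0.039     ]
```

View pics/w1z.png

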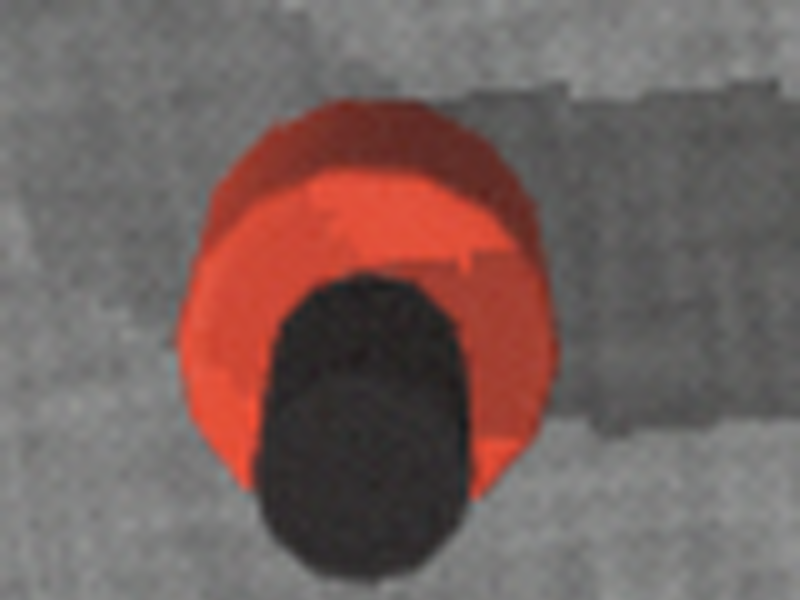

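>>> arm_command([
  {"translation": [1.0, -0.06, -0.02], "turn": [0, 0, 0]},
  {"translation": [2.0, -0.06, -0.02], "turn": [0, 0, 0]},
  {"translation": [3.0, -0.06, -0.02], "turn": [0, 0, 0]},
  {"translation": [3.6, -0.06, -0.02], "turn": [0, 0, 0]},
  {"translation": [3.86, -0.06, -0.02], "turn": [0, 0, 0]},
  {"translation": [3.86, -0.06, -0.02], "turn": [0, 0, 0]},
  {"translation": [3.86, -0.06, -0.02], "turn": [0, 0, 0]},
])

```text
time_s: 2.83
ee_pos: [0.4842, 0.3484, 0.0664]
eef_rot: [0.83, 1.57, 0.561]
force: [1.0, -0.0, 0.3]
grip_width: 0.0498
```

>>> arm_command([
  {"translation": [0, 0, 0], "turn": [0, 0, 0]},
  {"translation": [0, 0, 0], "turn": [0, 0, 0]},
  {"translation": [0, 0, 0], "turn": [0, 0, 0]},
  {"translation": [0, 0, 0], "turn": [0, 0, 0]},
  {"translation": [0, 0, 0], "turn": [0, 0, 0]},
  {"translation": [0, 0, 0], "turn": [0, 0, 0]},
], gripper=4, force=25)

```text
time_s: 3.33
ee_pos: [0.4843, 0.3477, 0.0656]
eef_rot: [0.752, 1.571, 0.482]
force: [0.2, -0.2, -0.4]
grip_width: 0.0155
```

```bash
python3 - <<'E'
from h import *
o=ctrl.get_obs(); print(o['ee_pos'],o['grip_width'],o['force'],R.from_euler('xyz',o['eef_rot']).as_matrix())
snap('side','d2')
for t in ['cup','corner','knob']:
  for c in ['side','scene']:
    if c=='scene' and t=='cup': snap('scene','c2')
    elif c=='side': snap('side','d2')
    else: snap('scene','c2')
    for f in (models.mark_of,models.look_for):
      print(t,c,f(t,c)[:2])
E
```

```text
[0.48427447 0.34773298 0.06559439] 0.01549219646708686 [ 0.18567297 -0.1533054  -0.35506321] [[ 1.66101647e-04  2.66604824e-01  9.63805914e-01]
 [ 8.69582487e-05  9.63805920e-01 -2.66604840e-01]
 [-9.99999982e-01  1.28094377e-04  1.36906262e-04]]
cup side [{'at': [360.8, 246.6], 'score': 0.95}, {'at': [365.9, 301.0], 'score': 0.67}]
cup side [{'box': [346.8, 223.4, 380.2, 261.4], 'score': 0.76}]
cup scene [{'at': [268.8, 244.8], 'score': 0.62}]
cup scene [{'box': [247.6, 223.3, 299.5, 262.3], 'score': 0.83}]
corner side [{'at': [328.8, 212.6], 'score': 0.8}]
corner side [{'box': [316.9, 204.4, 405.0, 343.6], 'score': 0.73}]
corner scene [{'at': [343.4, 245.6], 'score': 0.96}]
corner scene [{'box': [156.1, 181.7, 344.4, 304.7], 'score': 0.91}]
knob side [{'at': [364.9, 300.3], 'score': 0.92}]
knob side [{'box': [357.6, 288.0, 374.0, 313.0], 'score': 0.92}]
knob scene [{'at': [166.3, 189.3], 'score': 0.68}]
knob scene [{'box': [161.9, 180.2, 180.3, 206.1], 'score': 0.67}]
```

View pics/c2.png

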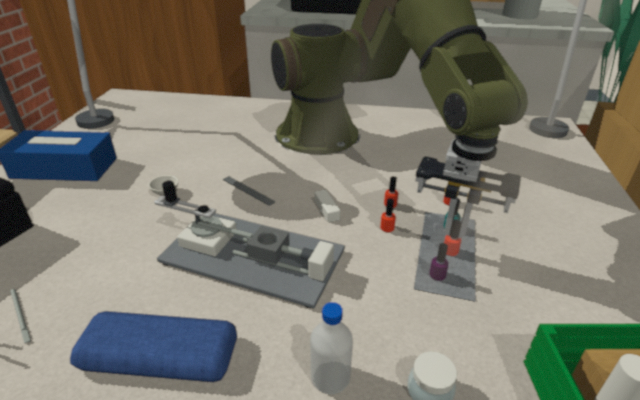

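```bash
python3 - <<'E'
from h import *
print(atz('scene',[267,238.6],.062),atz('side',[364.5,239.6],.062),tri([ray('scene',[267,238.6]),ray('side',[364.5,239.6])]))
print(tri([ray('scene',[268.8,244.8]),ray('side',[360.8,246.6])]))
print(tri([ray('scene',[343.4,245.6]),ray('side',[328.8,212.6])]))
# grip midpoint by box
print(tri([ray('scene',[166.3,189.3]),ray('side',[364.9,300.3])]))
b=cv2.imread('pics/side0.png');a=cv2.imread('pics/scene0.png')
cv2.imwrite('pics/e1.png',np.hstack([cv2.resize(a[220:265,240:300],(400,300),interpolation=2),cv2.resize(b[215:260,335:395],(400,300),interpolation=2)]))
cv2.imwrite('pics/e2.png',np.hstack([cv2.resize(a[170:215,145:205],(400,300),interpolation=2),cv2.resize(b[280:325,335:395],(400,300),interpolation=2)]))
E
```

```text
[ 0.5717078  -0.00894793  0.062     ] [ 0.56788968 -0.00902936  0.062     ] (array([ 0.56882257, -0.00888961,  0.0606147 ]), [np.float64(0.0011177594140347469), np.float64(0.0011177594140347304)])
(array([ 0.56234829, -0.00840245,  0.03961575]), [np.float64(0.0008928983516698322), np.float64(0.0008928983516697846)])
(array([0.51474767, 0.13402161, 0.01826138]), [np.float64(0.0034567343160567753), np.float64(0.003456734316056903)])
(array([ 0.52058187, -0.21758317,  0.12040093]), [np.float64(0.002520285049358368), np.float64(0.0025202850493584645)])
```

View pics/e1.png

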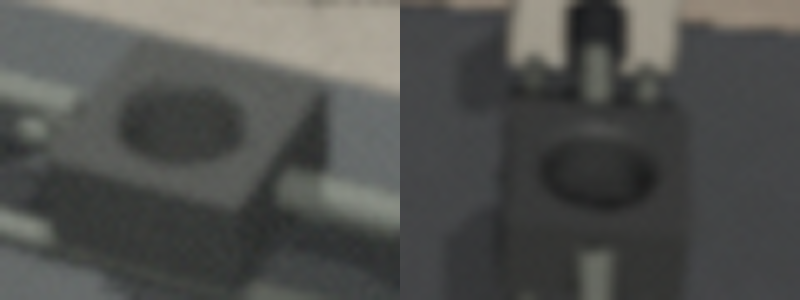

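View pics/e2.png

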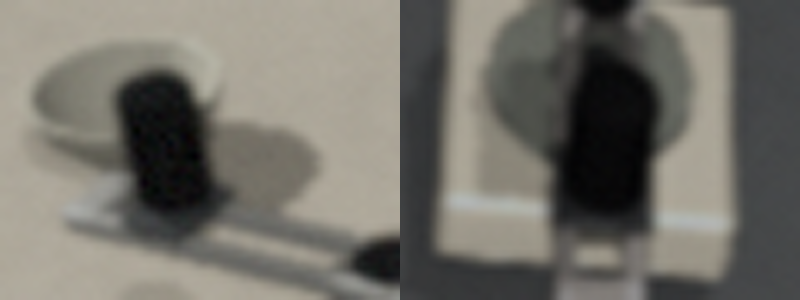

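>>> arm_command([
  {"translation": [-0.8, 0, 0], "turn": [0, 0, 0]},
  {"translation": [-2.2, 0, 0], "turn": [0, 0, 0]},
  {"translation": [-3.6, 0, 0], "turn": [0, 0, 0]},
  {"translation": [-4.0, -0.8, 0.55], "turn": [0, 0, 0]},
  {"translation": [-4.0, -2.0, 1.4], "turn": [0, 0, 0]},
  {"translation": [-4.0, -3.3, 2.3], "turn": [0, 0, 0]},
  {"translation": [-4.0, -4.6, 3.2], "turn": [0, 0, 0]},
  {"translation": [-4.0, -5.9, 4.1], "turn": [0, 0, 0]},
  {"translation": [-4.0, -7.2, 5.0], "turn": [0, 0, 0]},
  {"translation": [-4.0, -8.5, 5.9], "turn": [0, 0, 0]},
  {"translation": [-4.0, -9.8, 6.8], "turn": [0, 0, 0]},
  {"translation": [-4.0, -11.1, 7.7], "turn": [0, 0, 0]},
])

```text
time_s: 5.28
ee_pos: [0.596, 0.0271, 0.1653]
eef_rot: [2.756, 1.571, 2.486]
force: [-0.1, -0.4, -1.3]
grip_width: 0.0157
```

>>> arm_command([
  {"translation": [0, -1.0, 0.7], "turn": [0, 0, 0]},
  {"translation": [0, -1.6, 1.1], "turn": [0, 0, 0]},
  {"translation": [0, -1.76, 1.17], "turn": [0, 0, 0]},
  {"translation": [0, -1.76, 1.17], "turn": [0, 0, 0]},
  {"translation": [0, -1.76, 1.17], "turn": [0, 0, 0]},
])

```text
time_s: 5.7
ee_pos: [0.612, -0.0205, 0.1652]
eef_rot: [2.904, 1.57, 2.634]
force: [0.3, -0.5, -0.1]
grip_width: 0.0151
```

```bash
python3 - <<'E'
from h import *
o=ctrl.get_obs(); print(o['time_s'],o['ee_pos'],o['grip_width'],o['force'],o['joint_vel'])
snap('wrist','w3')
for m in models.mark_of('cup','wrist'): print(m,atz('wrist',m['at'],.04))
E
```

```text
5.7 [ 0.61195184 -0.02046788  0.16521578] 0.015072326580463202 [ 0.28004175 -0.51579213 -0.10356984] [ 1.98134012e-02 -7.71501354e-03  1.89191950e-03  7.31480464e-04
  7.59829861e-05 -1.56465233e-03]
{'at': [318.5, 134.8], 'score': 0.8} [ 0.56523345 -0.00808243  0.04      ]
{'at': [478.0, 14.4], 'score': 0.16} [0.51199173 0.12851002 0.04      ]
```

View pics/w3.png

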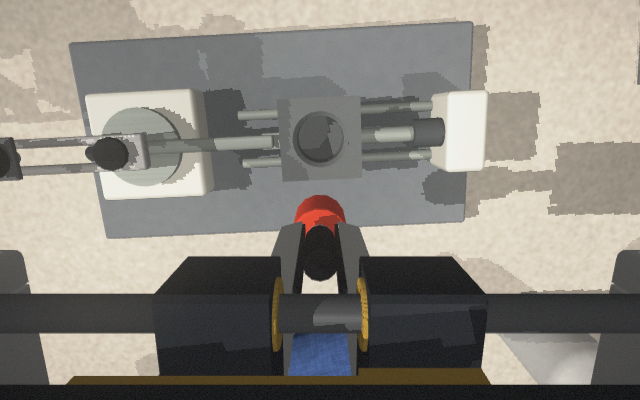

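```bash
python3 - <<'E'
from h import *
a=cv2.imread('pics/w3.png')
cv2.imwrite('pics/e3.png',cv2.resize(a[90:190,270:370],(600,600),interpolation=2))
cv2.imwrite('pics/e4.png',cv2.resize(a[80:220,0:220],(800,509),interpolation=2))
E
```

```text
(no output)
```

View pics/e3.png

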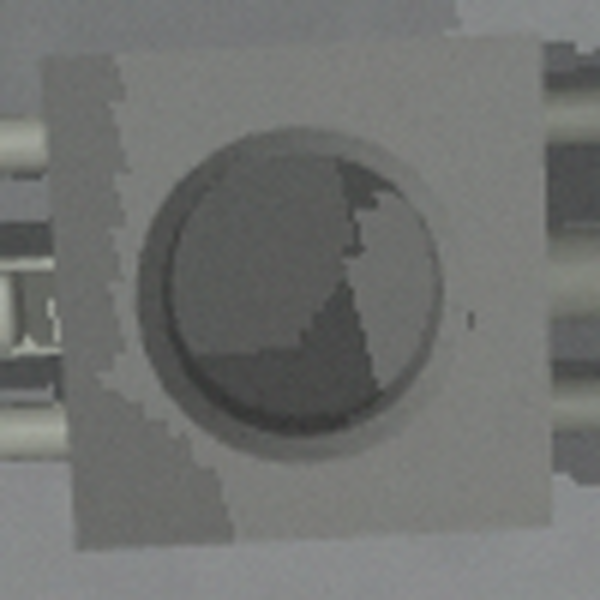

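View pics/e4.png

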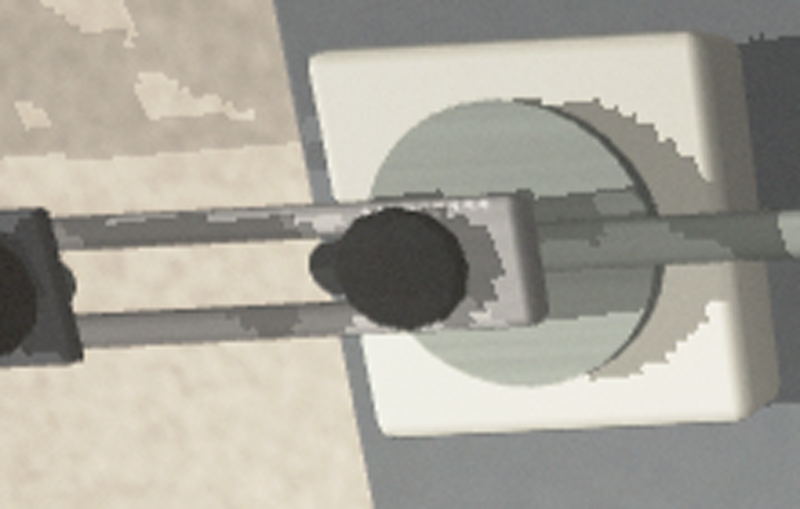

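```bash
python3 - <<'E'
from h import *
h=atz('wrist',[320.6,138.8],.062);print('hole',h)
for z in (.1,.105,.11,.115,.12): print('hub',z,atz('wrist',[111.4,153.7],z))
for z in (.045,.05,.055,.06,.065,.07): print('disc',z,atz('wrist',[141.6,146.6],z))
# along axis: vanishing: distance of rays
o,d1=ray('wrist',[111.4,153.7]);o,d2=ray('wrist',[141.6,146.6])
print(optics.get_calibration('wrist'))
o=ctrl.get_obs();print(o['ee_pos'])
Q=R.from_euler('xyz',o['eef_rot']).as_matrix();print(Q.T@(np.array([h[0],h[1],.165])-o['ee_pos'])/.025)
E
```

```text
hole [ 0.56705876 -0.00693673  0.062     ]
hub 0.1 [ 0.5379945  -0.13653436  0.1       ]
hub 0.105 [ 0.53820162 -0.13356105  0.105     ]
hub 0.11 [ 0.53840874 -0.13058774  0.11      ]
hub 0.115 [ 0.53861587 -0.12761443  0.115     ]
hub 0.12 [ 0.53882299 -0.12464111  0.12      ]
disc 0.045 [ 0.53684052 -0.14420759  0.045     ]
disc 0.05 [ 0.5370276  -0.14168055  0.05      ]
disc 0.055 [ 0.53721468 -0.13915351  0.055     ]
disc 0.06 [ 0.53740176 -0.13662647  0.06      ]
disc 0.065 [ 0.53758883 -0.13409943  0.065     ]
disc 0.07 [ 0.53777591 -0.13157239  0.07      ]
{'K': array([[355.93999778,   0.        , 319.54737206],
       [  0.        , 355.93999778, 194.34915723],
       [  0.        ,   0.        ,   1.        ]]), 'origin': array([ 0.54733448, -0.00245578,  0.32547003]), 'orientation': array([ 2.91023727e+00, -5.75805484e-04,  1.30172015e+00])}
[ 0.61200151 -0.01988828  0.16547859]
[ 0.01940855  0.02269695 -1.87072844]
```

>>> arm_command([
  {"translation": [0, 0.02, -1.0], "turn": [0, 0, 0]},
  {"translation": [0.3, 0.02, -1.8], "turn": [0, 0, 0]},
  {"translation": [0.8, 0.02, -1.87], "turn": [0, 0, 0]},
  {"translation": [1.3, 0.02, -1.87], "turn": [0, 0, 0]},
  {"translation": [1.5, 0.02, -1.87], "turn": [0, 0, 0]},
  {"translation": [1.6, 0.02, -1.87], "turn": [0, 0, 0]},
  {"translation": [1.7, 0.02, -1.87], "turn": [0, 0, 0]},
  {"translation": [1.8, 0.02, -1.87], "turn": [0, 0, 0]},
  {"translation": [1.9, 0.02, -1.87], "turn": [0, 0, 0]},
])

```text
time_s: 6.55
ee_pos: [0.5676, -0.0082, 0.1182]
eef_rot: [0.206, 1.57, -0.064]
force: [0.7, 0.5, -0.9]
grip_width: 0.0154
```

```bash
python3 - <<'E'
from h import *
o=ctrl.get_obs(); print(o['time_s'],o['ee_pos'],o['grip_width'],o['force'],o['moment'])
snap('wrist','w4')
E
```

```text
6.55 [ 0.56761625 -0.0081742   0.11819722] 0.015384922629572681 [ 0.66703851  0.54198817 -0.94568411] [ 0.01062099 -0.02816557  0.01313082]
```

View pics/w4.png

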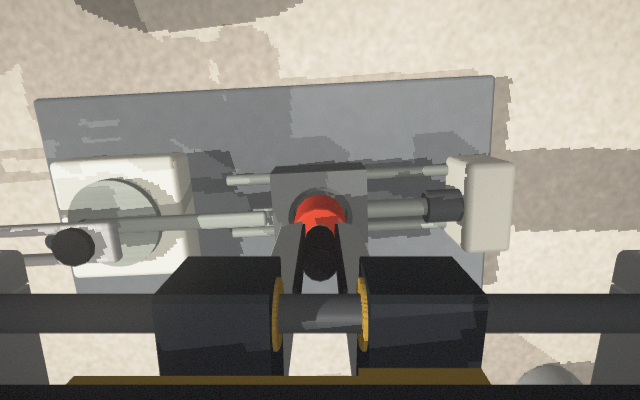

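>>> arm_command([
  {"translation": [0.12, 0, 0], "turn": [0, 0, 0]},
  {"translation": [0.24, 0, 0], "turn": [0, 0, 0]},
  {"translation": [0.36, 0, 0], "turn": [0, 0, 0]},
  {"translation": [0.48, 0, 0], "turn": [0, 0, 0]},
  {"translation": [0.58, 0, 0], "turn": [0, 0, 0]},
  {"translation": [0.64, 0, 0], "turn": [0, 0, 0]},
  {"translation": [0.64, 0, 0], "turn": [0, 0, 0]},
])

```text
time_s: 7.18
ee_pos: [0.5674, -0.0083, 0.1024]
eef_rot: [0.044, 1.57, -0.226]
force: [-2.5, 0.3, 5.1]
grip_width: 0.0152
```

```bash
python3 - <<'E'
from h import *
o=ctrl.get_obs(); print(o['time_s'],o['ee_pos'],o['grip_width'],o['force'],o['moment'])
E
```

```text
7.1833 [ 0.56744382 -0.00829942  0.10242045] 0.01520012711675796 [-2.54188306  0.32978325  5.14032557] [ 0.0379793   0.54759723 -0.03557604]
```

>>> arm_command([
  {"translation": [0, 0, 0], "turn": [0, 0, 0]},
  {"translation": [0, 0, 0], "turn": [0, 0, 0]},
  {"translation": [0, 0, 0], "turn": [0, 0, 0]},
  {"translation": [-0.3, 0, 0], "turn": [0, 0, 0]},
  {"translation": [-1.2, 0, 0], "turn": [0, 0, 0]},
  {"translation": [-2.4, 0, 0], "turn": [0, 0, 0]},
  {"translation": [-3.4, -0.4, 0.1], "turn": [0, 0, 0]},
  {"translation": [-3.4, -1.6, 0.4], "turn": [0, 0, 0]},
  {"translation": [-3.4, -2.9, 0.8], "turn": [0, 0, 0]},
  {"translation": [-3.4, -4.3, 1.2], "turn": [0, 0, 0]},
  {"translation": [-3.4, -5.7, 1.6], "turn": [0, 0, 0]},
  {"translation": [-3.4, -7.1, 2.0], "turn": [0, 0, 0]},
], gripper=44)

```text
time_s: 8.18
ee_pos: [0.568, -0.1943, 0.1877]
eef_rot: [-0.091, 1.57, -0.361]
force: [0.3, 0.2, 0.3]
grip_width: 0.044
```

>>> arm_command([
  {"translation": [0, -0.9, 0.2], "turn": [0, 0, 0]},
  {"translation": [0, -1.36, 0.26], "turn": [0, 0, 0]},
  {"translation": [0, -1.36, 0.26], "turn": [0, 0, 0]},
  {"translation": [0, -1.36, 0.26], "turn": [0, 0, 0]},
])

```text
time_s: 8.52
ee_pos: [0.5654, -0.2265, 0.1871]
eef_rot: [1.965, 1.571, 1.695]
force: [0.5, 0.7, -0.1]
grip_width: 0.0443
```

```bash
python3 - <<'E'
from h import *
o=ctrl.get_obs(); print(o['time_s'],o['ee_pos'],o['grip_width'],o['force'],o['qpos'])
im=snap('wrist','w5')
for t in ('knob','corner'):
  for m in models.mark_of(t,'wrist'): print(t,m,atz('wrist',m['at'],.117 if t=='knob' else .017))
cv2.imwrite('pics/w5z.png',cv2.resize(im[40:240,180:460,::-1],(800,571),interpolation=2))
E
```

```text
8.5167 [ 0.56538897 -0.22654721  0.18706437] 0.044286235370288064 [ 0.49761531  0.68397417 -0.12272927] [-4.41328199e-01  4.61734665e-01  1.38739670e+00  2.48251660e-04
  1.29261288e+00 -1.74200770e+00]
knob {'at': [325.3, 145.9], 'score': 0.87} [ 0.52341558 -0.21041783  0.117     ]
```

View pics/w5.png

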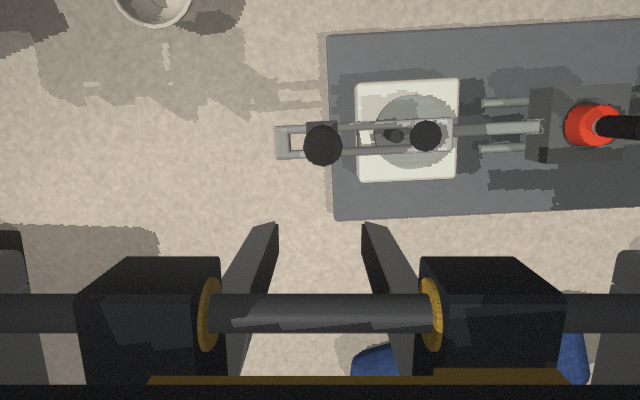

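View pics/w5z.png

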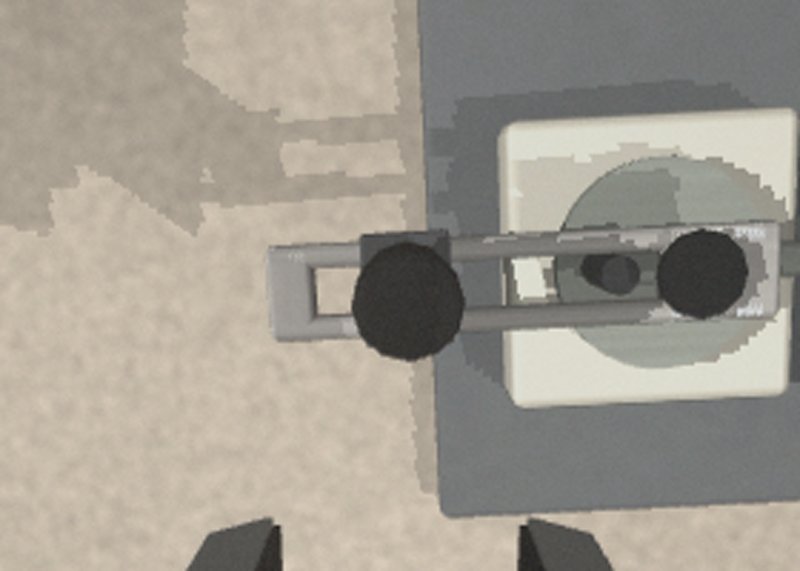

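```bash
python3 - <<'E'
from h import *
k=atz('wrist',[323.2,145],.136); print('knob',k)
K=np.array(optics.get_calibration('wrist')['K'])
o1=np.array([.54733448,-.00245578,.32547003]);Q1=R.from_euler('xyz',[2.91023727,-.000575805,1.30172015]).as_matrix()
d1=Q1@np.linalg.inv(K)@np.array([111.4,153.7,1]);d1/=np.linalg.norm(d1)
hub,e=tri([(o1,d1),ray('wrist',[425.7,135.6])]);print('hub',hub,e)
print('r',np.linalg.norm((k-hub)[:2]),np.arctan2(*(k-hub)[[1,0]]))
o=ctrl.get_obs()
Q=R.from_euler('xyz',o['eef_rot']).as_matrix();print(Q,Q.T@(np.array([k[0],k[1],.122])-o['ee_pos'])/.025)
hole=np.array([.5671,-.0075]); v=hole-hub[:2];print('axis',np.arctan2(v[1],v[0])-np.pi, np.linalg.norm(v))
E
```

```text
knob [ 0.5207706  -0.21128908  0.136     ]
hub [ 0.53766267 -0.14048223  0.09333603] [np.float64(5.7463308398422903e-05), np.float64(5.74633083982423e-05)]
r 0.07279390426458529 -1.8049844717064278
[[ 1.79152982e-04  2.64949045e-01  9.64262398e-01]
 [ 1.12416450e-04  9.64262402e-01 -2.64949067e-01]
 [-9.99999978e-01  1.55865371e-04  1.42965854e-04]] [ 2.60757176  0.07631076 -1.88605144]
axis -1.788646221902718 0.13620143037315321
```

>>> arm_command([
  {"translation": [0, 0.08, -0.9], "turn": [0, 0, 0]},
  {"translation": [0, 0.08, -1.7], "turn": [0, 0, 0]},
  {"translation": [0.2, 0.08, -1.89], "turn": [0, 0, 0]},
  {"translation": [0.7, 0.08, -1.89], "turn": [0, 0, 0]},
  {"translation": [1.3, 0.08, -1.89], "turn": [0, 0, 0]},
  {"translation": [1.9, 0.08, -1.89], "turn": [0, 0, 0]},
  {"translation": [2.3, 0.08, -1.89], "turn": [0, 0, 0]},
  {"translation": [2.44, 0.08, -1.89], "turn": [0, 0, 0]},
  {"translation": [2.44, 0.08, -1.89], "turn": [0, 0, 0]},
  {"translation": [2.44, 0.08, -1.89], "turn": [0, 0, 0]},
])

```text
time_s: 9.5
ee_pos: [0.5208, -0.2125, 0.1264]
eef_rot: [-0.181, 1.57, -0.45]
force: [-0.0, 0.0, 0.5]
grip_width: 0.0439
```

```bash
python3 - <<'E'
from h import *
o=ctrl.get_obs(); print(o['time_s'],o['ee_pos'],o['grip_width'],o['force'],o['qpos'])
im=snap('wrist','w6')
cv2.imwrite('pics/w6z.png',cv2.resize(im[130:300,200:460,::-1],(800,523),interpolation=2))
E
```

```text
9.5 [ 0.5208043  -0.21254965  0.12644653] 0.04394335485268914 [-0.03205228  0.02251721  0.53264123] [-4.52597526e-01  4.24940508e-01  1.59097198e+00  1.57251138e-06
  1.12510012e+00 -1.75393546e+00]
```

View pics/w6z.png

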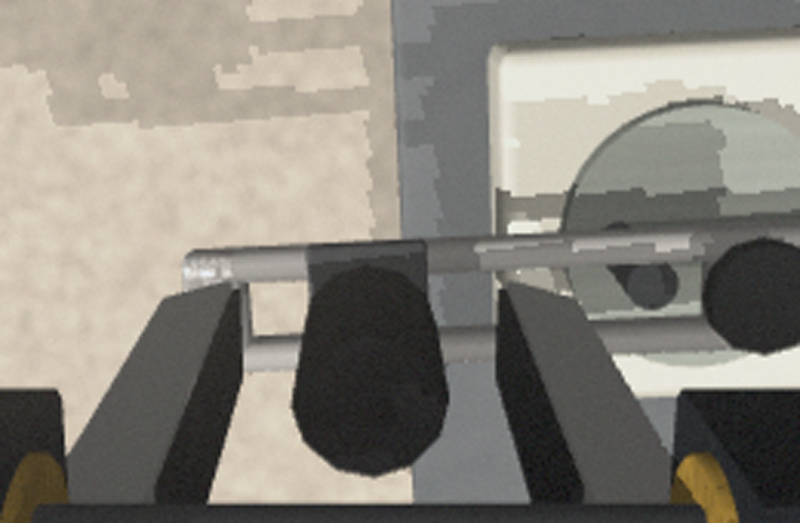

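>>> arm_command([
  {"translation": [0, 0, 0], "turn": [0, 0, 0]},
  {"translation": [0, 0, 0], "turn": [0, 0, 0]},
  {"translation": [0, 0, 0], "turn": [0, 0, 0]},
  {"translation": [0, 0, 0], "turn": [0, 0, 0]},
], gripper=15, force=8)

```text
time_s: 9.88
ee_pos: [0.5206, -0.2126, 0.1263]
eef_rot: [0.559, 1.57, 0.289]
force: [0.7, 1.8, 2.5]
grip_width: 0.0239
```

>>> arm_command([
  {"translation": [0, 0, 0], "turn": [0, 0, 0]},
  {"translation": [0, 0, 0], "turn": [0, 0, 0]},
], force=35)

```text
time_s: 10.05
ee_pos: [0.5206, -0.2125, 0.1262]
eef_rot: [0.498, 1.57, 0.228]
force: [0.5, 2.8, 4.1]
grip_width: 0.0236
```

```bash
python3 - <<'E'
from h import *
o=ctrl.get_obs(); print(o['time_s'],o['ee_pos'],o['grip_width'],o['force'],o['moment'])
E
```

```text
10.05 [ 0.5205745  -0.21250254  0.12624843] 0.023585790908709832 [0.51485522 2.76820484 4.08975961] [ 0.50665037 -0.09304966 -0.02117158]
```

```bash
cat > plan.py <<'E'
import sys,json,os
from h import *
from scipy.optimize import least_squares
Y=np.array([.2666,.9638]);Z=np.array([.9638,-.2666])
P0=np.array([.5206,-.2125])
F='st.json'
st=json.load(open(F)) if os.path.exists(F) else dict(cmd=[.5208,-.2125],th=0.,S=[],pend=None)
o=ctrl.get_obs();p=o['ee_pos'][:2]
if st['pend']: # call executed
    st['cmd'],st['th']=st['pend']; st['pend']=None
if not st['S'] or st['S'][-1][0]!=o['time_s']: st['S'].append([o['time_s'],*o['ee_pos'],*o['force'],*st['cmd'],st['th']])
S=np.array(st['S'])
def res(v):
    C=v[:2];r=v[2]
    e=(np.linalg.norm(S[:,1:3]-C,axis=1)-r)/.0003
    return np.r_[e,(C-[.538,-.139])/.004,(r-.073)/.004]
v=least_squares(res,[.538,-.139,.073],loss='soft_l1' if len(S)>8 else 'linear').x
C=v[:2];r=v[2]
ph0=np.arctan2(*(P0-C)[::-1])
q=p-C;ang=np.arctan2(q[1],q[0]);th=st['th']
act=np.degrees((ang-ph0-th+np.pi)%(2*np.pi)-np.pi)
u=q/np.linalg.norm(q);t=np.array([-u[1],u[0]])
f=o['force'][:2];c=np.array(st['cmd'])
print('t %.2f C %.4f %.4f r %.4f th %.2f lagdeg %.2f Frad %.1f Ftan %.1f Fz %.1f | meas-r %.2fmm cmd-r %.2fmm z %.4f w %.4f'%(o['time_s'],*C,r,np.degrees(th),act,f@u,f@t,o['force'][2],1e3*(np.linalg.norm(q)-r),1e3*(np.linalg.norm(c-C)-r),o['ee_pos'][2],o['grip_width']))
print('resid mm',np.round(res(v)[:len(S)]*.3,2)[-8:])
inc=[float(x) for x in sys.argv[1].split(',')] if ',' in sys.argv[1] else [float(sys.argv[1])]*int(sys.argv[2])
# offset blend (radial+tangential) from present cmd to the planned circle
off=c-(C+r*np.array([np.cos(ph0+th),np.sin(ph0+th)]))
n=len(inc);rows=[]
m=min(n,8)
for i,d in enumerate(inc):
    th+=np.radians(d); s=max(0,1-(i+1)/m)
    w=C+r*np.array([np.cos(ph0+th),np.sin(ph0+th)])+off*s
    D=(w-c)/.025; rows.append([0,round(float(Y@D),2),round(float(Z@D),2)])
st['pend']=[(c+.025*(rows[-1][1]*Y+rows[-1][2]*Z)).tolist(),th]
json.dump(st,open(F,'w'))
print('off mm',np.round(off*1e3,2))
print(json.dumps([{"translation":x,"turn":[0,0,0]} for x in rows]))
E
python3 plan.py .2,.5,.8,1.1,1.4,1.6
```

```text
t 10.05 C 0.5377 -0.1402 r 0.0743 th 0.00 lagdeg -0.02 Frad -2.8 Ftan -0.1 Fz 4.1 | meas-r 0.01mm cmd-r -0.05mm z 0.1262 w 0.0236
resid mm [0.01]
off mm [0.2 0. ]
[{"translation": [0, 0.0, 0.01], "turn": [0, 0, 0]}, {"translation": [0, 0.0, 0.03], "turn": [0, 0, 0]}, {"translation": [0, 0.0, 0.07], "turn": [0, 0, 0]}, {"translation": [0, 0.01, 0.13], "turn": [0, 0, 0]}, {"translation": [0, 0.01, 0.2], "turn": [0, 0, 0]}, {"translation": [0, 0.02, 0.28], "turn": [0, 0, 0]}]
```

>>> arm_command([
  {"translation": [0, 0.0, 0.01], "turn": [0, 0, 0]},
  {"translation": [0, 0.0, 0.03], "turn": [0, 0, 0]},
  {"translation": [0, 0.0, 0.07], "turn": [0, 0, 0]},
  {"translation": [0, 0.01, 0.13], "turn": [0, 0, 0]},
  {"translation": [0, 0.01, 0.2], "turn": [0, 0, 0]},
  {"translation": [0, 0.02, 0.28], "turn": [0, 0, 0]},
])

```text
time_s: 10.55
ee_pos: [0.5275, -0.2138, 0.1262]
eef_rot: [1.145, 1.57, 0.875]
force: [-0.2, 4.8, 5.1]
grip_width: 0.0233
```

```bash
python3 plan.py 1.67 6
```

```text
t 10.55 C 0.5378 -0.1403 r 0.0743 th 5.60 lagdeg -0.20 Frad -4.7 Ftan -0.9 Fz 5.1 | meas-r 0.01mm cmd-r 0.05mm z 0.1262 w 0.0233
resid mm [0.   0.01]
off mm [-0.05 -0.04]
[{"translation": [0, 0.01, 0.09], "turn": [0, 0, 0]}, {"translation": [0, 0.03, 0.17], "turn": [0, 0, 0]}, {"translation": [0, 0.05, 0.26], "turn": [0, 0, 0]}, {"translation": [0, 0.07, 0.34], "turn": [0, 0, 0]}, {"translation": [0, 0.09, 0.42], "turn": [0, 0, 0]}, {"translation": [0, 0.12, 0.51], "turn": [0, 0, 0]}]
```

>>> arm_command([
  {"translation": [0, 0.01, 0.09], "turn": [0, 0, 0]},
  {"translation": [0, 0.03, 0.17], "turn": [0, 0, 0]},
  {"translation": [0, 0.05, 0.26], "turn": [0, 0, 0]},
  {"translation": [0, 0.07, 0.34], "turn": [0, 0, 0]},
  {"translation": [0, 0.09, 0.42], "turn": [0, 0, 0]},
  {"translation": [0, 0.12, 0.51], "turn": [0, 0, 0]},
])

```text
time_s: 11.05
ee_pos: [0.5405, -0.2143, 0.1262]
eef_rot: [1.85, 1.57, 1.58]
force: [-1.5, 4.4, 5.9]
grip_width: 0.0232
```

```bash
python3 plan.py 1.67 6
```

```text
t 11.05 C 0.5371 -0.1402 r 0.0742 th 15.62 lagdeg -0.14 Frad -4.5 Ftan -1.3 Fz 5.9 | meas-r -0.03mm cmd-r 0.09mm z 0.1262 w 0.0232
resid mm [-0.02  0.06 -0.03]
off mm [ 0.09 -0.09]
[{"translation": [0, 0.03, 0.08], "turn": [0, 0, 0]}, {"translation": [0, 0.06, 0.16], "turn": [0, 0, 0]}, {"translation": [0, 0.09, 0.24], "turn": [0, 0, 0]}, {"translation": [0, 0.13, 0.32], "turn": [0, 0, 0]}, {"translation": [0, 0.17, 0.4], "turn": [0, 0, 0]}, {"translation": [0, 0.21, 0.47], "turn": [0, 0, 0]}]
```

>>> arm_command([
  {"translation": [0, 0.03, 0.08], "turn": [0, 0, 0]},
  {"translation": [0, 0.06, 0.16], "turn": [0, 0, 0]},
  {"translation": [0, 0.09, 0.24], "turn": [0, 0, 0]},
  {"translation": [0, 0.13, 0.32], "turn": [0, 0, 0]},
  {"translation": [0, 0.17, 0.4], "turn": [0, 0, 0]},
  {"translation": [0, 0.21, 0.47], "turn": [0, 0, 0]},
])

```text
time_s: 11.55
ee_pos: [0.5532, -0.2124, 0.1262]
eef_rot: [2.273, 1.571, 2.003]
force: [-2.1, 4.7, 7.2]
grip_width: 0.0235
```

```bash
python3 plan.py 1.67 6
```

```text
t 11.55 C 0.5368 -0.1403 r 0.0740 th 25.64 lagdeg -0.16 Frad -5.1 Ftan -1.0 Fz 7.2 | meas-r -0.05mm cmd-r 0.04mm z 0.1262 w 0.0235
resid mm [-0.04  0.06  0.04 -0.05]
off mm [ 0.06 -0.03]
[{"translation": [0, 0.04, 0.07], "turn": [0, 0, 0]}, {"translation": [0, 0.09, 0.15], "turn": [0, 0, 0]}, {"translation": [0, 0.13, 0.22], "turn": [0, 0, 0]}, {"translation": [0, 0.18, 0.29], "turn": [0, 0, 0]}, {"translation": [0, 0.23, 0.36], "turn": [0, 0, 0]}, {"translation": [0, 0.29, 0.43], "turn": [0, 0, 0]}]
```

>>> arm_command([
  {"translation": [-0.003, 0.05, 0.07], "turn": [0, 0, 0]},
  {"translation": [-0.007, 0.09, 0.15], "turn": [0, 0, 0]},
  {"translation": [-0.01, 0.15, 0.22], "turn": [0, 0, 0]},
  {"translation": [-0.013, 0.2, 0.29], "turn": [0, 0, 0]},
  {"translation": [-0.017, 0.25, 0.35], "turn": [0, 0, 0]},
  {"translation": [-0.02, 0.31, 0.42], "turn": [0, 0, 0]},
])

```text
time_s: 12.05
ee_pos: [0.5654, -0.2082, 0.1264]
eef_rot: [-1.425, 1.57, -1.695]
force: [-1.5, -2.0, 1.9]
grip_width: 0.0234
```

```bash
XL=-0.02 python3 plan.py 1.67 6
```

```text
t 12.05 C 0.5368 -0.1394 r 0.0745 th 35.66 lagdeg -0.59 Frad 1.3 Ftan -2.2 Fz 1.9 | meas-r -0.01mm cmd-r -0.26mm z 0.1264 w 0.0234
resid mm [ 0.07 -0.   -0.   -0.17  0.11]
off mm [-0.43  0.11]
[{"translation": [-0.003, 0.06, 0.07], "turn": [0, 0, 0]}, {"translation": [-0.007, 0.11, 0.14], "turn": [0, 0, 0]}, {"translation": [-0.01, 0.17, 0.2], "turn": [0, 0, 0]}, {"translation": [-0.013, 0.23, 0.27], "turn": [0, 0, 0]}, {"translation": [-0.017, 0.3, 0.33], "turn": [0, 0, 0]}, {"translation": [-0.02, 0.36, 0.39], "turn": [0, 0, 0]}]
```

>>> arm_command([
  {"translation": [0, 0.06, 0.07], "turn": [0, 0, 0]},
  {"translation": [0, 0.11, 0.14], "turn": [0, 0, 0]},
  {"translation": [0, 0.17, 0.2], "turn": [0, 0, 0]},
  {"translation": [0, 0.23, 0.27], "turn": [0, 0, 0]},
  {"translation": [0, 0.3, 0.33], "turn": [0, 0, 0]},
  {"translation": [0, 0.36, 0.39], "turn": [0, 0, 0]},
])

```text
time_s: 12.55
ee_pos: [0.5772, -0.2018, 0.1264]
eef_rot: [-2.876, 1.571, 3.138]
force: [-0.8, -2.3, 1.9]
grip_width: 0.0235
```

```bash
python3 plan.py 1.67 8
```

```text
t 12.55 C 0.5367 -0.1395 r 0.0744 th 45.68 lagdeg -0.17 Frad 1.4 Ftan -1.9 Fz 1.9 | meas-r -0.16mm cmd-r -0.05mm z 0.1264 w 0.0235
resid mm [ 0.06 -0.01 -0.   -0.16  0.13 -0.01]
off mm [-0.02  0.05]
[{"translation": [0.0, 0.07, 0.06], "turn": [0, 0, 0]}, {"translation": [0.0, 0.13, 0.11], "turn": [0, 0, 0]}, {"translation": [0.0, 0.2, 0.16], "turn": [0, 0, 0]}, {"translation": [0.0, 0.27, 0.21], "turn": [0, 0, 0]}, {"translation": [0.0, 0.34, 0.26], "turn": [0, 0, 0]}, {"translation": [0.0, 0.42, 0.31], "turn": [0, 0, 0]}, {"translation": [0.0, 0.49, 0.35], "turn": [0, 0, 0]}, {"translation": [0.0, 0.57, 0.4], "turn": [0, 0, 0]}]
```

>>> arm_command([
  {"translation": [0.0, 0.07, 0.06], "turn": [0, 0, 0]},
  {"translation": [0.0, 0.13, 0.11], "turn": [0, 0, 0]},
  {"translation": [0.0, 0.2, 0.16], "turn": [0, 0, 0]},
  {"translation": [0.0, 0.27, 0.21], "turn": [0, 0, 0]},
  {"translation": [0.0, 0.34, 0.26], "turn": [0, 0, 0]},
  {"translation": [0.0, 0.42, 0.31], "turn": [0, 0, 0]},
  {"translation": [0.0, 0.49, 0.35], "turn": [0, 0, 0]},
  {"translation": [0.0, 0.57, 0.4], "turn": [0, 0, 0]},
])

```text
time_s: 13.22
ee_pos: [0.5905, -0.1905, 0.1263]
eef_rot: [3.011, 1.57, 2.741]
force: [-3.5, 0.8, 2.1]
grip_width: 0.0234
```

```bash
python3 plan.py 1.67 8
```

```text
t 13.22 C 0.5368 -0.1412 r 0.0728 th 59.04 lagdeg 1.17 Frad -3.2 Ftan -1.8 Fz 2.1 | meas-r 0.14mm cmd-r 0.54mm z 0.1263 w 0.0234
resid mm [ 0.07 -0.04 -0.05 -0.18  0.19  0.18 -0.17]
off mm [1.56 0.88]
[{"translation": [0.0, 0.07, 0.03], "turn": [0, 0, 0]}, {"translation": [0.0, 0.14, 0.06], "turn": [0, 0, 0]}, {"translation": [0.0, 0.21, 0.09], "turn": [0, 0, 0]}, {"translation": [0.0, 0.28, 0.12], "turn": [0, 0, 0]}, {"translation": [0.0, 0.36, 0.14], "turn": [0, 0, 0]}, {"translation": [0.0, 0.43, 0.16], "turn": [0, 0, 0]}, {"translation": [0.0, 0.5, 0.18], "turn": [0, 0, 0]}, {"translation": [0.0, 0.58, 0.2], "turn": [0, 0, 0]}]
```

>>> arm_command([
  {"translation": [0.0, 0.07, 0.03], "turn": [0, 0, 0]},
  {"translation": [0.0, 0.14, 0.06], "turn": [0, 0, 0]},
  {"translation": [0.0, 0.21, 0.09], "turn": [0, 0, 0]},
  {"translation": [0.0, 0.28, 0.12], "turn": [0, 0, 0]},
  {"translation": [0.0, 0.36, 0.14], "turn": [0, 0, 0]},
  {"translation": [0.0, 0.43, 0.16], "turn": [0, 0, 0]},
  {"translation": [0.0, 0.5, 0.18], "turn": [0, 0, 0]},
  {"translation": [0.0, 0.58, 0.2], "turn": [0, 0, 0]},
])

```text
time_s: 13.88
ee_pos: [0.5994, -0.1782, 0.1264]
eef_rot: [-0.594, 1.57, -0.864]
force: [-1.4, -2.7, -1.7]
grip_width: 0.0232
```

```bash
python3 plan.py 1.67 8
```

```text
t 13.88 C 0.5368 -0.1414 r 0.0726 th 72.40 lagdeg -0.05 Frad 0.2 Ftan -3.0 Fz -1.7 | meas-r -0.04mm cmd-r 0.08mm z 0.1264 w 0.0232
resid mm [ 0.07 -0.04 -0.06 -0.19  0.19  0.19 -0.15 -0.02]
off mm [0.18 0.15]
[{"translation": [0.0, 0.08, 0.02], "turn": [0, 0, 0]}, {"translation": [0.0, 0.16, 0.04], "turn": [0, 0, 0]}, {"translation": [0.0, 0.25, 0.05], "turn": [0, 0, 0]}, {"translation": [0.0, 0.33, 0.07], "turn": [0, 0, 0]}, {"translation": [0.0, 0.41, 0.08], "turn": [0, 0, 0]}, {"translation": [0.0, 0.49, 0.08], "turn": [0, 0, 0]}, {"translation": [0.0, 0.58, 0.09], "turn": [0, 0, 0]}, {"translation": [0.0, 0.66, 0.09], "turn": [0, 0, 0]}]
```

Converging well.

>>> arm_command([
  {"translation": [0.0, 0.08, 0.02], "turn": [0, 0, 0]},
  {"translation": [0.0, 0.16, 0.04], "turn": [0, 0, 0]},
  {"translation": [0.0, 0.25, 0.05], "turn": [0, 0, 0]},
  {"translation": [0.0, 0.33, 0.07], "turn": [0, 0, 0]},
  {"translation": [0.0, 0.41, 0.08], "turn": [0, 0, 0]},
  {"translation": [0.0, 0.49, 0.08], "turn": [0, 0, 0]},
  {"translation": [0.0, 0.58, 0.09], "turn": [0, 0, 0]},
  {"translation": [0.0, 0.66, 0.09], "turn": [0, 0, 0]},
])

```text
time_s: 14.55
ee_pos: [0.606, -0.1628, 0.1265]
eef_rot: [-0.303, 1.57, -0.573]
force: [0.9, -6.1, -3.1]
grip_width: 0.023
```

```bash
python3 plan.py 1.67 8
```

```text
t 14.55 C 0.5368 -0.1412 r 0.0727 th 85.76 lagdeg -0.28 Frad 2.7 Ftan -5.5 Fz -3.1 | meas-r -0.25mm cmd-r -0.11mm z 0.1265 w 0.0230
resid mm [-0.04 -0.05 -0.18  0.2   0.2  -0.15 -0.04  0.02]
off mm [-0.16 -0.18]
[{"translation": [0.0, 0.09, 0.0], "turn": [0, 0, 0]}, {"translation": [0.0, 0.17, 0.0], "turn": [0, 0, 0]}, {"translation": [0.0, 0.26, -0.0], "turn": [0, 0, 0]}, {"translation": [0.0, 0.34, -0.01], "turn": [0, 0, 0]}, {"translation": [0.0, 0.43, -0.02], "turn": [0, 0, 0]}, {"translation": [0.0, 0.51, -0.03], "turn": [0, 0, 0]}, {"translation": [0.0, 0.6, -0.04], "turn": [0, 0, 0]}, {"translation": [0.0, 0.68, -0.06], "turn": [0, 0, 0]}]
```

>>> arm_command([
  {"translation": [0.0, 0.09, 0.0], "turn": [0, 0, 0]},
  {"translation": [0.0, 0.17, 0.0], "turn": [0, 0, 0]},
  {"translation": [0.0, 0.26, 0.0], "turn": [0, 0, 0]},
  {"translation": [0.01, 0.34, -0.01], "turn": [0, 0, 0]},
  {"translation": [0.01, 0.43, -0.02], "turn": [0, 0, 0]},
  {"translation": [0.01, 0.51, -0.03], "turn": [0, 0, 0]},
  {"translation": [0.01, 0.6, -0.04], "turn": [0, 0, 0]},
  {"translation": [0.01, 0.68, -0.06], "turn": [0, 0, 0]},
])

```text
time_s: 15.22
ee_pos: [0.6091, -0.1461, 0.1264]
eef_rot: [-0.388, 1.57, -0.658]
force: [1.0, -5.7, -1.6]
grip_width: 0.0232
```

```bash
python3 plan.py 1.67 8
```

```text
t 15.22 C 0.5368 -0.1413 r 0.0726 th 99.12 lagdeg -0.08 Frad 1.3 Ftan -5.6 Fz -1.6 | meas-r -0.16mm cmd-r -0.06mm z 0.1264 w 0.0232
resid mm [-0.06 -0.19  0.19  0.19 -0.15 -0.03  0.05 -0.03]
off mm [-0.05  0.14]
[{"translation": [0.0, 0.08, -0.02], "turn": [0, 0, 0]}, {"translation": [0.0, 0.16, -0.04], "turn": [0, 0, 0]}, {"translation": [0.0, 0.24, -0.06], "turn": [0, 0, 0]}, {"translation": [0.0, 0.32, -0.09], "turn": [0, 0, 0]}, {"translation": [0.0, 0.4, -0.11], "turn": [0, 0, 0]}, {"translation": [0.0, 0.48, -0.14], "turn": [0, 0, 0]}, {"translation": [0.0, 0.56, -0.18], "turn": [0, 0, 0]}, {"translation": [0.0, 0.64, -0.21], "turn": [0, 0, 0]}]
```

>>> arm_command([
  {"translation": [0.0, 0.08, -0.02], "turn": [0, 0, 0]},
  {"translation": [0.0, 0.16, -0.04], "turn": [0, 0, 0]},
  {"translation": [0.0, 0.24, -0.06], "turn": [0, 0, 0]},
  {"translation": [0.0, 0.32, -0.09], "turn": [0, 0, 0]},
  {"translation": [0.0, 0.4, -0.11], "turn": [0, 0, 0]},
  {"translation": [0.0, 0.48, -0.14], "turn": [0, 0, 0]},
  {"translation": [0.0, 0.56, -0.18], "turn": [0, 0, 0]},
  {"translation": [0.0, 0.64, -0.21], "turn": [0, 0, 0]},
])

```text
time_s: 15.88
ee_pos: [0.6084, -0.1294, 0.1265]
eef_rot: [-0.298, 1.569, -0.568]
force: [1.3, -6.4, -0.9]
grip_width: 0.0235
```

```bash
python3 plan.py 1.67 9
```

```text
t 15.88 C 0.5368 -0.1414 r 0.0726 th 112.48 lagdeg -0.10 Frad 0.3 Ftan -6.5 Fz -0.9 | meas-r -0.05mm cmd-r 0.08mm z 0.1265 w 0.0235
resid mm [-0.19  0.18  0.18 -0.16 -0.03  0.06 -0.01 -0.02]
off mm [0.05 0.18]
[{"translation": [0.0, 0.08, -0.04], "turn": [0, 0, 0]}, {"translation": [0.0, 0.15, -0.08], "turn": [0, 0, 0]}, {"translation": [0.0, 0.22, -0.12], "turn": [0, 0, 0]}, {"translation": [0.0, 0.29, -0.16], "turn": [0, 0, 0]}, {"translation": [0.0, 0.36, -0.21], "turn": [0, 0, 0]}, {"translation": [0.0, 0.43, -0.25], "turn": [0, 0, 0]}, {"translation": [0.0, 0.5, -0.3], "turn": [0, 0, 0]}, {"translation": [0.0, 0.57, -0.36], "turn": [0, 0, 0]}, {"translation": [0.0, 0.63, -0.41], "turn": [0, 0, 0]}]
```

>>> arm_command([
  {"translation": [0.0, 0.08, -0.04], "turn": [0, 0, 0]},
  {"translation": [0.0, 0.15, -0.08], "turn": [0, 0, 0]},
  {"translation": [0.0, 0.22, -0.12], "turn": [0, 0, 0]},
  {"translation": [0.0, 0.29, -0.16], "turn": [0, 0, 0]},
  {"translation": [0.0, 0.36, -0.21], "turn": [0, 0, 0]},
  {"translation": [0.0, 0.43, -0.25], "turn": [0, 0, 0]},
  {"translation": [0.0, 0.5, -0.3], "turn": [0, 0, 0]},
  {"translation": [0.0, 0.57, -0.36], "turn": [0, 0, 0]},
  {"translation": [0.0, 0.63, -0.41], "turn": [0, 0, 0]},
])

```text
time_s: 16.63
ee_pos: [0.6029, -0.1114, 0.1265]
eef_rot: [-0.096, 1.569, -0.366]
force: [4.4, -5.9, -2.5]
grip_width: 0.0229
```

```bash
python3 plan.py 1.67 12
```

```text
t 16.63 C 0.5368 -0.1413 r 0.0726 th 127.51 lagdeg -0.32 Frad 1.6 Ftan -7.2 Fz -2.5 | meas-r -0.12mm cmd-r -0.12mm z 0.1265 w 0.0229
resid mm [ 0.19  0.2  -0.15 -0.03  0.06 -0.03 -0.05  0.04]
off mm [-0.04 -0.2 ]
[{"translation": [0.0, 0.06, -0.06], "turn": [0, 0, 0]}, {"translation": [0.0, 0.13, -0.11], "turn": [0, 0, 0]}, {"translation": [0.0, 0.19, -0.17], "turn": [0, 0, 0]}, {"translation": [0.0, 0.25, -0.23], "turn": [0, 0, 0]}, {"translation": [0.0, 0.31, -0.3], "turn": [0, 0, 0]}, {"translation": [0.0, 0.36, -0.36], "turn": [0, 0, 0]}, {"translation": [0.0, 0.42, -0.43], "turn": [0, 0, 0]}, {"translation": [0.0, 0.47, -0.49], "turn": [0, 0, 0]}, {"translation": [0.0, 0.52, -0.56], "turn": [0, 0, 0]}, {"translation": [0.0, 0.57, -0.63], "turn": [0, 0, 0]}, {"translation": [0.0, 0.61, -0.7], "turn": [0, 0, 0]}, {"translation": [0.0, 0.66, -0.78], "turn": [0, 0, 0]}]
```

>>> arm_command([
  {"translation": [0.0, 0.06, -0.06], "turn": [0, 0, 0]},
  {"translation": [0.0, 0.13, -0.11], "turn": [0, 0, 0]},
  {"translation": [0.0, 0.19, -0.17], "turn": [0, 0, 0]},
  {"translation": [0.0, 0.25, -0.23], "turn": [0, 0, 0]},
  {"translation": [0.0, 0.31, -0.3], "turn": [0, 0, 0]},
  {"translation": [0.0, 0.36, -0.36], "turn": [0, 0, 0]},
  {"translation": [0.0, 0.42, -0.43], "turn": [0, 0, 0]},
  {"translation": [0.0, 0.47, -0.49], "turn": [0, 0, 0]},
  {"translation": [0.0, 0.52, -0.56], "turn": [0, 0, 0]},
  {"translation": [0.0, 0.57, -0.63], "turn": [0, 0, 0]},
  {"translation": [0.0, 0.61, -0.7], "turn": [0, 0, 0]},
  {"translation": [0.0, 0.66, -0.78], "turn": [0, 0, 0]},
])

```text
time_s: 17.63
ee_pos: [0.5885, -0.0902, 0.1264]
eef_rot: [0.072, 1.569, -0.198]
force: [3.6, -4.4, -3.4]
grip_width: 0.0232
```

```bash
XL=0.01 python3 plan.py 1.67 12
```

```text
t 17.63 C 0.5368 -0.1413 r 0.0726 th 147.55 lagdeg 0.01 Frad -0.6 Ftan -5.6 Fz -3.4 | meas-r 0.05mm cmd-r 0.06mm z 0.1264 w 0.0232
resid mm [ 0.19 -0.15 -0.03  0.06 -0.03 -0.05  0.04 -0.  ]
off mm [-0.04  0.13]
[{"translation": [0.002, 0.04, -0.07], "turn": [0, 0, 0]}, {"translation": [0.003, 0.08, -0.15], "turn": [0, 0, 0]}, {"translation": [0.005, 0.11, -0.22], "turn": [0, 0, 0]}, {"translation": [0.007, 0.15, -0.3], "turn": [0, 0, 0]}, {"translation": [0.008, 0.18, -0.38], "turn": [0, 0, 0]}, {"translation": [0.01, 0.21, -0.46], "turn": [0, 0, 0]}, {"translation": [0.01, 0.24, -0.54], "turn": [0, 0, 0]}, {"translation": [0.01, 0.26, -0.62], "turn": [0, 0, 0]}, {"translation": [0.01, 0.28, -0.7], "turn": [0, 0, 0]}, {"translation": [0.01, 0.3, -0.78], "turn": [0, 0, 0]}, {"translation": [0.01, 0.32, -0.87], "turn": [0, 0, 0]}, {"translation": [0.01, 0.34, -0.95], "turn": [0, 0, 0]}]
```

>>> arm_command([
  {"translation": [0.002, 0.04, -0.07], "turn": [0, 0, 0]},
  {"translation": [0.003, 0.08, -0.15], "turn": [0, 0, 0]},
  {"translation": [0.005, 0.11, -0.22], "turn": [0, 0, 0]},
  {"translation": [0.007, 0.15, -0.3], "turn": [0, 0, 0]},
  {"translation": [0.008, 0.18, -0.38], "turn": [0, 0, 0]},
  {"translation": [0.01, 0.21, -0.46], "turn": [0, 0, 0]},
  {"translation": [0.01, 0.24, -0.54], "turn": [0, 0, 0]},
  {"translation": [0.01, 0.26, -0.62], "turn": [0, 0, 0]},
  {"translation": [0.01, 0.28, -0.7], "turn": [0, 0, 0]},
  {"translation": [0.01, 0.3, -0.78], "turn": [0, 0, 0]},
  {"translation": [0.01, 0.32, -0.87], "turn": [0, 0, 0]},
  {"translation": [0.01, 0.34, -0.95], "turn": [0, 0, 0]},
])

```text
time_s: 18.63
ee_pos: [0.5674, -0.0754, 0.1263]
eef_rot: [0.67, 1.57, 0.401]
force: [3.4, -0.3, 3.0]
grip_width: 0.0234
```

```bash
XL=0.0 python3 plan.py 1.67 12
```

```text
t 18.63 C 0.5367 -0.1413 r 0.0727 th 167.59 lagdeg 0.23 Frad 1.2 Ftan -3.1 Fz 3.0 | meas-r -0.03mm cmd-r -0.06mm z 0.1263 w 0.0234
resid mm [-0.12 -0.01  0.07 -0.03 -0.07  0.   -0.08  0.09]
off mm [ 0.09 -0.11]
[{"translation": [0.0, 0.01, -0.08], "turn": [0, 0, 0]}, {"translation": [0.0, 0.02, -0.17], "turn": [0, 0, 0]}, {"translation": [0.0, 0.03, -0.25], "turn": [0, 0, 0]}, {"translation": [0.0, 0.04, -0.34], "turn": [0, 0, 0]}, {"translation": [0.0, 0.04, -0.42], "turn": [0, 0, 0]}, {"translation": [0.0, 0.04, -0.51], "turn": [0, 0, 0]}, {"translation": [0.0, 0.04, -0.6], "turn": [0, 0, 0]}, {"translation": [0.0, 0.04, -0.68], "turn": [0, 0, 0]}, {"translation": [0.0, 0.03, -0.77], "turn": [0, 0, 0]}, {"translation": [0.0, 0.02, -0.85], "turn": [0, 0, 0]}, {"translation": [0.0, 0.01, -0.93], "turn": [0, 0, 0]}, {"translation": [0.0, -0.0, -1.02], "turn": [0, 0, 0]}]
```

>>> arm_command([
  {"translation": [0.0, 0.01, -0.08], "turn": [0, 0, 0]},
  {"translation": [0.0, 0.02, -0.17], "turn": [0, 0, 0]},
  {"translation": [0.0, 0.03, -0.25], "turn": [0, 0, 0]},
  {"translation": [0.0, 0.04, -0.34], "turn": [0, 0, 0]},
  {"translation": [0.0, 0.04, -0.42], "turn": [0, 0, 0]},
  {"translation": [0.0, 0.04, -0.51], "turn": [0, 0, 0]},
  {"translation": [0.0, 0.04, -0.6], "turn": [0, 0, 0]},
  {"translation": [0.0, 0.04, -0.68], "turn": [0, 0, 0]},
  {"translation": [0.0, 0.03, -0.77], "turn": [0, 0, 0]},
  {"translation": [0.0, 0.02, -0.85], "turn": [0, 0, 0]},
  {"translation": [0.0, 0.01, -0.93], "turn": [0, 0, 0]},
  {"translation": [0.0, 0.0, -1.02], "turn": [0, 0, 0]},
])

```text
time_s: 19.63
ee_pos: [0.5423, -0.0687, 0.1262]
eef_rot: [3.023, 1.57, 2.753]
force: [0.1, 1.6, 7.4]
grip_width: 0.0233
```

```bash
XL=0.0 python3 plan.py 1.67 12
```

```text
t 19.63 C 0.5367 -0.1412 r 0.0728 th 187.63 lagdeg 0.61 Frad 1.6 Ftan 0.0 Fz 7.4 | meas-r -0.03mm cmd-r -0.06mm z 0.1262 w 0.0233
resid mm [ 0.02  0.09 -0.02 -0.07 -0.02 -0.13 -0.    0.13]
off mm [ 0.1  -0.07]
[{"translation": [0.0, -0.02, -0.08], "turn": [0, 0, 0]}, {"translation": [0.0, -0.04, -0.17], "turn": [0, 0, 0]}, {"translation": [0.0, -0.06, -0.25], "turn": [0, 0, 0]}, {"translation": [0.0, -0.08, -0.33], "turn": [0, 0, 0]}, {"translation": [0.0, -0.11, -0.41], "turn": [0, 0, 0]}, {"translation": [0.0, -0.13, -0.49], "turn": [0, 0, 0]}, {"translation": [0.0, -0.16, -0.57], "turn": [0, 0, 0]}, {"translation": [0.0, -0.2, -0.65], "turn": [0, 0, 0]}, {"translation": [0.0, -0.23, -0.73], "turn": [0, 0, 0]}, {"translation": [0.0, -0.27, -0.81], "turn": [0, 0, 0]}, {"translation": [0.0, -0.31, -0.88], "turn": [0, 0, 0]}, {"translation": [0.0, -0.35, -0.95], "turn": [0, 0, 0]}]
```

Fz 7 N; ease up 0.25 mm.

>>> arm_command([
  {"translation": [0.0, -0.02, -0.08], "turn": [0, 0, 0]},
  {"translation": [-0.01, -0.04, -0.17], "turn": [0, 0, 0]},
  {"translation": [-0.01, -0.06, -0.25], "turn": [0, 0, 0]},
  {"translation": [-0.01, -0.08, -0.33], "turn": [0, 0, 0]},
  {"translation": [-0.02, -0.11, -0.41], "turn": [0, 0, 0]},
  {"translation": [-0.02, -0.13, -0.49], "turn": [0, 0, 0]},
  {"translation": [-0.02, -0.16, -0.57], "turn": [0, 0, 0]},
  {"translation": [-0.02, -0.2, -0.65], "turn": [0, 0, 0]},
  {"translation": [-0.02, -0.23, -0.73], "turn": [0, 0, 0]},
  {"translation": [-0.02, -0.27, -0.81], "turn": [0, 0, 0]},
  {"translation": [-0.02, -0.31, -0.88], "turn": [0, 0, 0]},
  {"translation": [-0.02, -0.35, -0.95], "turn": [0, 0, 0]},
])

```text
time_s: 20.63
ee_pos: [0.5171, -0.0711, 0.1263]
eef_rot: [-2.97, 1.57, 3.044]
force: [-3.8, 1.9, 3.4]
grip_width: 0.0232
```

```bash
XL=0.0 python3 plan.py 1.67 12
```

```text
t 20.63 C 0.5366 -0.1412 r 0.0729 th 207.67 lagdeg 0.48 Frad 2.9 Ftan 3.2 Fz 3.4 | meas-r -0.10mm cmd-r -0.14mm z 0.1263 w 0.0232
resid mm [ 0.12  0.   -0.06 -0.03 -0.17 -0.08  0.03  0.18]
off mm [ 0.3  -0.07]
[{"translation": [0.0, -0.04, -0.07], "turn": [0, 0, 0]}, {"translation": [0.0, -0.09, -0.15], "turn": [0, 0, 0]}, {"translation": [0.0, -0.14, -0.22], "turn": [0, 0, 0]}, {"translation": [0.0, -0.19, -0.29], "turn": [0, 0, 0]}, {"translation": [0.0, -0.24, -0.36], "turn": [0, 0, 0]}, {"translation": [0.0, -0.3, -0.42], "turn": [0, 0, 0]}, {"translation": [0.0, -0.35, -0.49], "turn": [0, 0, 0]}, {"translation": [0.0, -0.41, -0.55], "turn": [0, 0, 0]}, {"translation": [0.0, -0.47, -0.61], "turn": [0, 0, 0]}, {"translation": [0.0, -0.53, -0.67], "turn": [0, 0, 0]}, {"translation": [0.0, -0.59, -0.73], "turn": [0, 0, 0]}, {"translation": [0.0, -0.66, -0.78], "turn": [0, 0, 0]}]
```

>>> arm_command([
  {"translation": [0.0, -0.04, -0.07], "turn": [0, 0, 0]},
  {"translation": [0.0, -0.09, -0.15], "turn": [0, 0, 0]},
  {"translation": [0.0, -0.14, -0.22], "turn": [0, 0, 0]},
  {"translation": [0.0, -0.19, -0.29], "turn": [0, 0, 0]},
  {"translation": [0.0, -0.24, -0.36], "turn": [0, 0, 0]},
  {"translation": [0.0, -0.3, -0.42], "turn": [0, 0, 0]},
  {"translation": [0.0, -0.35, -0.49], "turn": [0, 0, 0]},
  {"translation": [0.0, -0.41, -0.55], "turn": [0, 0, 0]},
  {"translation": [0.0, -0.47, -0.61], "turn": [0, 0, 0]},
  {"translation": [0.0, -0.53, -0.67], "turn": [0, 0, 0]},
  {"translation": [0.0, -0.59, -0.73], "turn": [0, 0, 0]},
  {"translation": [0.0, -0.66, -0.78], "turn": [0, 0, 0]},
])

```text
time_s: 21.63
ee_pos: [0.4941, -0.082, 0.1263]
eef_rot: [-1.981, 1.571, -2.251]
force: [-4.2, -3.6, -0.4]
grip_width: 0.0236
```

```bash
XL=0.0 python3 plan.py 1.67 12
```

```text
t 21.63 C 0.5366 -0.1412 r 0.0728 th 227.71 lagdeg 0.57 Frad -0.5 Ftan 5.5 Fz -0.4 | meas-r 0.02mm cmd-r -0.04mm z 0.1263 w 0.0236
resid mm [-0.   -0.07 -0.03 -0.17 -0.07  0.05  0.2  -0.03]
off mm [ 0.04 -0.02]
[{"translation": [0.0, -0.07, -0.05], "turn": [0, 0, 0]}, {"translation": [0.0, -0.13, -0.1], "turn": [0, 0, 0]}, {"translation": [0.0, -0.2, -0.15], "turn": [0, 0, 0]}, {"translation": [0.0, -0.27, -0.2], "turn": [0, 0, 0]}, {"translation": [0.0, -0.35, -0.25], "turn": [0, 0, 0]}, {"translation": [0.0, -0.42, -0.29], "turn": [0, 0, 0]}, {"translation": [0.0, -0.49, -0.33], "turn": [0, 0, 0]}, {"translation": [0.0, -0.57, -0.37], "turn": [0, 0, 0]}, {"translation": [0.0, -0.65, -0.41], "turn": [0, 0, 0]}, {"translation": [0.0, -0.72, -0.44], "turn": [0, 0, 0]}, {"translation": [0.0, -0.8, -0.47], "turn": [0, 0, 0]}, {"translation": [0.0, -0.88, -0.5], "turn": [0, 0, 0]}]
```

>>> arm_command([
  {"translation": [0.0, -0.07, -0.05], "turn": [0, 0, 0]},
  {"translation": [0.0, -0.13, -0.1], "turn": [0, 0, 0]},
  {"translation": [0.0, -0.2, -0.15], "turn": [0, 0, 0]},
  {"translation": [0.0, -0.27, -0.2], "turn": [0, 0, 0]},
  {"translation": [0.0, -0.35, -0.25], "turn": [0, 0, 0]},
  {"translation": [0.0, -0.42, -0.29], "turn": [0, 0, 0]},
  {"translation": [0.0, -0.49, -0.33], "turn": [0, 0, 0]},
  {"translation": [0.0, -0.57, -0.37], "turn": [0, 0, 0]},
  {"translation": [0.0, -0.65, -0.41], "turn": [0, 0, 0]},
  {"translation": [0.0, -0.72, -0.44], "turn": [0, 0, 0]},
  {"translation": [0.0, -0.8, -0.47], "turn": [0, 0, 0]},
  {"translation": [0.0, -0.88, -0.5], "turn": [0, 0, 0]},
])

```text
time_s: 22.63
ee_pos: [0.4764, -0.0998, 0.1264]
eef_rot: [-0.073, 1.571, -0.343]
force: [-1.6, -4.8, -3.4]
grip_width: 0.0234
```

```bash
XL=0.0 python3 plan.py 1.67 12
```

```text
t 22.63 C 0.5366 -0.1412 r 0.0729 th 247.75 lagdeg 0.38 Frad -1.4 Ftan 4.8 Fz -3.4 | meas-r 0.16mm cmd-r 0.00mm z 0.1264 w 0.0234
resid mm [-0.06 -0.03 -0.17 -0.07  0.04  0.19 -0.04  0.03]
off mm [0.04 0.06]
[{"translation": [0.0, -0.08, -0.03], "turn": [0, 0, 0]}, {"translation": [0.0, -0.16, -0.05], "turn": [0, 0, 0]}, {"translation": [0.0, -0.24, -0.07], "turn": [0, 0, 0]}, {"translation": [0.0, -0.33, -0.09], "turn": [0, 0, 0]}, {"translation": [0.0, -0.41, -0.11], "turn": [0, 0, 0]}, {"translation": [0.0, -0.5, -0.13], "turn": [0, 0, 0]}, {"translation": [0.0, -0.58, -0.14], "turn": [0, 0, 0]}, {"translation": [0.0, -0.66, -0.15], "turn": [0, 0, 0]}, {"translation": [0.0, -0.75, -0.16], "turn": [0, 0, 0]}, {"translation": [0.0, -0.83, -0.16], "turn": [0, 0, 0]}, {"translation": [0.0, -0.92, -0.17], "turn": [0, 0, 0]}, {"translation": [0.0, -1.0, -0.17], "turn": [0, 0, 0]}]
```

Excellent tracking; lower 0.25 mm.

>>> arm_command([
  {"translation": [0.0, -0.08, -0.03], "turn": [0, 0, 0]},
  {"translation": [0.01, -0.16, -0.05], "turn": [0, 0, 0]},
  {"translation": [0.01, -0.24, -0.07], "turn": [0, 0, 0]},
  {"translation": [0.01, -0.33, -0.09], "turn": [0, 0, 0]},
  {"translation": [0.01, -0.41, -0.11], "turn": [0, 0, 0]},
  {"translation": [0.01, -0.5, -0.13], "turn": [0, 0, 0]},
  {"translation": [0.01, -0.58, -0.14], "turn": [0, 0, 0]},
  {"translation": [0.01, -0.66, -0.15], "turn": [0, 0, 0]},
  {"translation": [0.01, -0.75, -0.16], "turn": [0, 0, 0]},
  {"translation": [0.01, -0.83, -0.16], "turn": [0, 0, 0]},
  {"translation": [0.01, -0.92, -0.17], "turn": [0, 0, 0]},
  {"translation": [0.01, -1.0, -0.17], "turn": [0, 0, 0]},
])

```text
time_s: 23.63
ee_pos: [0.4658, -0.1228, 0.1263]
eef_rot: [0.078, 1.57, -0.192]
force: [0.2, -2.9, 1.0]
grip_width: 0.0233
```

```bash
XL=0.0 python3 plan.py 1.67 12
```

```text
t 23.63 C 0.5366 -0.1412 r 0.0729 th 267.79 lagdeg 0.28 Frad -0.9 Ftan 2.7 Fz 1.0 | meas-r 0.21mm cmd-r 0.05mm z 0.1263 w 0.0233
resid mm [-0.02 -0.17 -0.08  0.02  0.17 -0.07 -0.01  0.12]
off mm [-0.01  0.13]
[{"translation": [0.0, -0.09, 0.0], "turn": [0, 0, 0]}, {"translation": [0.0, -0.17, 0.01], "turn": [0, 0, 0]}, {"translation": [0.0, -0.26, 0.01], "turn": [0, 0, 0]}, {"translation": [0.0, -0.34, 0.02], "turn": [0, 0, 0]}, {"translation": [0.0, -0.43, 0.04], "turn": [0, 0, 0]}, {"translation": [0.0, -0.51, 0.05], "turn": [0, 0, 0]}, {"translation": [0.0, -0.59, 0.07], "turn": [0, 0, 0]}, {"translation": [0.0, -0.68, 0.09], "turn": [0, 0, 0]}, {"translation": [0.0, -0.76, 0.11], "turn": [0, 0, 0]}, {"translation": [0.0, -0.84, 0.13], "turn": [0, 0, 0]}, {"translation": [0.0, -0.92, 0.16], "turn": [0, 0, 0]}, {"translation": [0.0, -1.0, 0.19], "turn": [0, 0, 0]}]
```

>>> arm_command([
  {"translation": [0.0, -0.09, 0.0], "turn": [0, 0, 0]},
  {"translation": [0.0, -0.17, 0.01], "turn": [0, 0, 0]},
  {"translation": [0.0, -0.26, 0.01], "turn": [0, 0, 0]},
  {"translation": [0.0, -0.34, 0.02], "turn": [0, 0, 0]},
  {"translation": [0.0, -0.43, 0.04], "turn": [0, 0, 0]},
  {"translation": [0.0, -0.51, 0.05], "turn": [0, 0, 0]},
  {"translation": [0.0, -0.59, 0.07], "turn": [0, 0, 0]},
  {"translation": [0.0, -0.68, 0.09], "turn": [0, 0, 0]},
  {"translation": [0.0, -0.76, 0.11], "turn": [0, 0, 0]},
  {"translation": [0.0, -0.84, 0.13], "turn": [0, 0, 0]},
  {"translation": [0.0, -0.92, 0.16], "turn": [0, 0, 0]},
  {"translation": [0.0, -1.0, 0.19], "turn": [0, 0, 0]},
])

```text
time_s: 24.63
ee_pos: [0.4637, -0.1481, 0.1263]
eef_rot: [0.588, 1.571, 0.318]
force: [1.6, -0.8, 3.1]
grip_width: 0.0235
```

```bash
XL=0.0 python3 plan.py 1.67 12
```

```text
t 24.63 C 0.5365 -0.1412 r 0.0729 th 287.83 lagdeg 0.18 Frad -1.5 Ftan 0.9 Fz 3.1 | meas-r 0.29mm cmd-r -0.06mm z 0.1263 w 0.0235
resid mm [-0.16 -0.07  0.02  0.15 -0.1  -0.05  0.08  0.13]
off mm [0.05 0.06]
[{"translation": [0.0, -0.08, 0.03], "turn": [0, 0, 0]}, {"translation": [0.0, -0.16, 0.06], "turn": [0, 0, 0]}, {"translation": [0.0, -0.24, 0.1], "turn": [0, 0, 0]}, {"translation": [0.0, -0.31, 0.14], "turn": [0, 0, 0]}, {"translation": [0.0, -0.39, 0.18], "turn": [0, 0, 0]}, {"translation": [0.0, -0.46, 0.22], "turn": [0, 0, 0]}, {"translation": [0.0, -0.53, 0.26], "turn": [0, 0, 0]}, {"translation": [0.0, -0.61, 0.31], "turn": [0, 0, 0]}, {"translation": [0.0, -0.67, 0.36], "turn": [0, 0, 0]}, {"translation": [0.0, -0.74, 0.41], "turn": [0, 0, 0]}, {"translation": [0.0, -0.81, 0.46], "turn": [0, 0, 0]}, {"translation": [0.0, -0.88, 0.52], "turn": [0, 0, 0]}]
```

>>> arm_command([
  {"translation": [0.0, -0.08, 0.03], "turn": [0, 0, 0]},
  {"translation": [0.0, -0.16, 0.06], "turn": [0, 0, 0]},
  {"translation": [0.0, -0.24, 0.1], "turn": [0, 0, 0]},
  {"translation": [0.0, -0.31, 0.14], "turn": [0, 0, 0]},
  {"translation": [0.0, -0.39, 0.18], "turn": [0, 0, 0]},
  {"translation": [0.0, -0.46, 0.22], "turn": [0, 0, 0]},
  {"translation": [0.0, -0.53, 0.26], "turn": [0, 0, 0]},
  {"translation": [0.0, -0.61, 0.31], "turn": [0, 0, 0]},
  {"translation": [0.0, -0.67, 0.36], "turn": [0, 0, 0]},
  {"translation": [0.0, -0.74, 0.41], "turn": [0, 0, 0]},
  {"translation": [0.0, -0.81, 0.46], "turn": [0, 0, 0]},
  {"translation": [0.0, -0.88, 0.52], "turn": [0, 0, 0]},
])

```text
time_s: 25.63
ee_pos: [0.4704, -0.1727, 0.1263]
eef_rot: [1.01, 1.571, 0.74]
force: [3.8, 1.5, 5.1]
grip_width: 0.0231
```

```bash
XL=0.0 python3 plan.py 1.67 12
```

```text
t 25.63 C 0.5365 -0.1412 r 0.0729 th 307.87 lagdeg 0.21 Frad -4.1 Ftan 0.3 Fz 5.1 | meas-r 0.38mm cmd-r 0.03mm z 0.1263 w 0.0231
resid mm [-0.08  0.02  0.15 -0.09 -0.04  0.09  0.14 -0.04]
off mm [ 0.04 -0.15]
[{"translation": [0.0, -0.06, 0.06], "turn": [0, 0, 0]}, {"translation": [0.0, -0.12, 0.11], "turn": [0, 0, 0]}, {"translation": [0.0, -0.18, 0.17], "turn": [0, 0, 0]}, {"translation": [0.0, -0.24, 0.23], "turn": [0, 0, 0]}, {"translation": [0.0, -0.3, 0.3], "turn": [0, 0, 0]}, {"translation": [0.0, -0.35, 0.36], "turn": [0, 0, 0]}, {"translation": [0.0, -0.4, 0.43], "turn": [0, 0, 0]}, {"translation": [0.0, -0.45, 0.5], "turn": [0, 0, 0]}, {"translation": [0.0, -0.5, 0.57], "turn": [0, 0, 0]}, {"translation": [0.0, -0.55, 0.64], "turn": [0, 0, 0]}, {"translation": [0.0, -0.59, 0.71], "turn": [0, 0, 0]}, {"translation": [0.0, -0.64, 0.78], "turn": [0, 0, 0]}]
```

>>> arm_command([
  {"translation": [0.0, -0.06, 0.06], "turn": [0, 0, 0]},
  {"translation": [-0.01, -0.12, 0.11], "turn": [0, 0, 0]},
  {"translation": [-0.01, -0.18, 0.17], "turn": [0, 0, 0]},
  {"translation": [-0.01, -0.24, 0.23], "turn": [0, 0, 0]},
  {"translation": [-0.01, -0.3, 0.3], "turn": [0, 0, 0]},
  {"translation": [-0.01, -0.35, 0.36], "turn": [0, 0, 0]},
  {"translation": [-0.01, -0.4, 0.43], "turn": [0, 0, 0]},
  {"translation": [-0.01, -0.45, 0.5], "turn": [0, 0, 0]},
  {"translation": [-0.01, -0.5, 0.57], "turn": [0, 0, 0]},
  {"translation": [-0.01, -0.55, 0.64], "turn": [0, 0, 0]},
  {"translation": [-0.01, -0.59, 0.71], "turn": [0, 0, 0]},
  {"translation": [-0.01, -0.64, 0.78], "turn": [0, 0, 0]},
])

```text
time_s: 26.63
ee_pos: [0.4849, -0.1932, 0.1263]
eef_rot: [2.419, 1.57, 2.149]
force: [3.8, 4.5, 0.7]
grip_width: 0.023
```

```bash
XL=0.0 python3 plan.py 1.67 12
```

```text
t 26.63 C 0.5365 -0.1412 r 0.0729 th 327.91 lagdeg -0.12 Frad -5.9 Ftan -0.5 Fz 0.7 | meas-r 0.44mm cmd-r 0.14mm z 0.1263 w 0.0230
resid mm [ 0.01  0.15 -0.09 -0.02  0.11  0.17 -0.01 -0.15]
off mm [-0.1 -0.1]
[{"translation": [0.0, -0.04, 0.08], "turn": [0, 0, 0]}, {"translation": [0.0, -0.08, 0.15], "turn": [0, 0, 0]}, {"translation": [0.0, -0.11, 0.23], "turn": [0, 0, 0]}, {"translation": [0.0, -0.15, 0.31], "turn": [0, 0, 0]}, {"translation": [0.0, -0.18, 0.39], "turn": [0, 0, 0]}, {"translation": [0.0, -0.21, 0.47], "turn": [0, 0, 0]}, {"translation": [0.0, -0.23, 0.55], "turn": [0, 0, 0]}, {"translation": [0.0, -0.26, 0.63], "turn": [0, 0, 0]}, {"translation": [0.0, -0.28, 0.71], "turn": [0, 0, 0]}, {"translation": [0.0, -0.3, 0.79], "turn": [0, 0, 0]}, {"translation": [0.0, -0.31, 0.88], "turn": [0, 0, 0]}, {"translation": [0.0, -0.33, 0.96], "turn": [0, 0, 0]}]
```

```bash
python3 - <<'E'
s=open('plan.py').read()
s=s.replace("KF=10000.","KF=9000.")
s=s.replace("off=c-(C+r*np","bias=.7*(np.linalg.norm(c-C)-np.linalg.norm(q)); print('bias mm',bias*1e3); r=r+bias\noff=c-(C+r*np")
open('plan.py','w').write(s)
import json
st=json.load(open('st.json'));st['pend']=None;json.dump(st,open('st.json','w'))
E
python3 plan.py 1.67 12
```

```text
t 26.63 C 0.5366 -0.1411 r 0.0729 th 327.91 lagdeg -0.11 Frad -5.9 Ftan -0.5 Fz 0.7 | meas-r 0.49mm cmd-r 0.19mm z 0.1263 w 0.0230
resid mm [ 0.01  0.18 -0.09 -0.03  0.12  0.18 -0.02 -0.17]
bias mm -0.212134984312938
off mm [-0.27 -0.29]
[{"translation": [0.0, -0.04, 0.08], "turn": [0, 0, 0]}, {"translation": [0.0, -0.07, 0.15], "turn": [0, 0, 0]}, {"translation": [0.0, -0.11, 0.23], "turn": [0, 0, 0]}, {"translation": [0.0, -0.14, 0.31], "turn": [0, 0, 0]}, {"translation": [0.0, -0.17, 0.39], "turn": [0, 0, 0]}, {"translation": [0.0, -0.2, 0.47], "turn": [0, 0, 0]}, {"translation": [0.0, -0.22, 0.55], "turn": [0, 0, 0]}, {"translation": [0.0, -0.25, 0.63], "turn": [0, 0, 0]}, {"translation": [0.0, -0.27, 0.71], "turn": [0, 0, 0]}, {"translation": [0.0, -0.29, 0.8], "turn": [0, 0, 0]}, {"translation": [0.0, -0.3, 0.88], "turn": [0, 0, 0]}, {"translation": [0.0, -0.32, 0.96], "turn": [0, 0, 0]}]
```

>>> arm_command([
  {"translation": [0.0, -0.04, 0.08], "turn": [0, 0, 0]},
  {"translation": [0.0, -0.07, 0.15], "turn": [0, 0, 0]},
  {"translation": [0.0, -0.11, 0.23], "turn": [0, 0, 0]},
  {"translation": [0.0, -0.14, 0.31], "turn": [0, 0, 0]},
  {"translation": [0.0, -0.17, 0.39], "turn": [0, 0, 0]},
  {"translation": [0.0, -0.2, 0.47], "turn": [0, 0, 0]},
  {"translation": [0.0, -0.22, 0.55], "turn": [0, 0, 0]},
  {"translation": [0.0, -0.25, 0.63], "turn": [0, 0, 0]},
  {"translation": [0.0, -0.27, 0.71], "turn": [0, 0, 0]},
  {"translation": [0.0, -0.29, 0.8], "turn": [0, 0, 0]},
  {"translation": [0.0, -0.3, 0.88], "turn": [0, 0, 0]},
  {"translation": [0.0, -0.32, 0.96], "turn": [0, 0, 0]},
])

```text
time_s: 27.63
ee_pos: [0.5058, -0.2075, 0.1264]
eef_rot: [-2.494, 1.57, -2.764]
force: [-1.0, 1.8, 0.0]
grip_width: 0.0231
```

```bash
XL=0.0 python3 plan.py 1.67 12
```

```text
t 27.63 C 0.5366 -0.1411 r 0.0729 th 347.95 lagdeg -0.18 Frad -1.3 Ftan -1.6 Fz 0.0 | meas-r 0.27mm cmd-r -0.19mm z 0.1264 w 0.0231
resid mm [ 0.18 -0.09 -0.03  0.11  0.17 -0.03 -0.19  0.13]
bias mm -0.32212232745288943
off mm [-0.1 -0.1]
[{"translation": [0.0, -0.01, 0.08], "turn": [0, 0, 0]}, {"translation": [0.0, -0.02, 0.17], "turn": [0, 0, 0]}, {"translation": [0.0, -0.03, 0.25], "turn": [0, 0, 0]}, {"translation": [0.0, -0.03, 0.34], "turn": [0, 0, 0]}, {"translation": [0.0, -0.03, 0.42], "turn": [0, 0, 0]}, {"translation": [0.0, -0.03, 0.51], "turn": [0, 0, 0]}, {"translation": [0.0, -0.03, 0.59], "turn": [0, 0, 0]}, {"translation": [0.0, -0.02, 0.68], "turn": [0, 0, 0]}, {"translation": [0.0, -0.02, 0.76], "turn": [0, 0, 0]}, {"translation": [0.0, -0.01, 0.85], "turn": [0, 0, 0]}, {"translation": [0.0, 0.0, 0.93], "turn": [0, 0, 0]}, {"translation": [0.0, 0.02, 1.01], "turn": [0, 0, 0]}]
```

>>> arm_command([
  {"translation": [0.0, -0.01, 0.08], "turn": [0, 0, 0]},
  {"translation": [0.0, -0.02, 0.17], "turn": [0, 0, 0]},
  {"translation": [0.0, -0.03, 0.25], "turn": [0, 0, 0]},
  {"translation": [0.0, -0.03, 0.34], "turn": [0, 0, 0]},
  {"translation": [0.0, -0.03, 0.42], "turn": [0, 0, 0]},
  {"translation": [0.0, -0.03, 0.51], "turn": [0, 0, 0]},
  {"translation": [0.0, -0.03, 0.59], "turn": [0, 0, 0]},
  {"translation": [0.0, -0.02, 0.68], "turn": [0, 0, 0]},
  {"translation": [0.0, -0.02, 0.76], "turn": [0, 0, 0]},
  {"translation": [0.0, -0.01, 0.85], "turn": [0, 0, 0]},
  {"translation": [0.0, 0.0, 0.93], "turn": [0, 0, 0]},
  {"translation": [0.0, 0.02, 1.01], "turn": [0, 0, 0]},
])

```text
time_s: 28.63
ee_pos: [0.5305, -0.2138, 0.1264]
eef_rot: [-1.149, 1.57, -1.419]
force: [-1.7, -4.5, -2.7]
grip_width: 0.0236
```

```bash
XL=0.0 python3 plan.py 1.67 12
```

```text
t 28.63 C 0.5366 -0.1412 r 0.0729 th 367.99 lagdeg -0.18 Frad 4.6 Ftan -1.3 Fz -2.7 | meas-r 0.01mm cmd-r -0.39mm z 0.1264 w 0.0236
resid mm [-0.09 -0.04  0.1   0.15 -0.06 -0.23  0.09  0.53]
bias mm -0.2799465270082124
off mm [-0.05  0.11]
[{"translation": [0.0, 0.02, 0.08], "turn": [0, 0, 0]}, {"translation": [0.0, 0.04, 0.17], "turn": [0, 0, 0]}, {"translation": [0.0, 0.06, 0.25], "turn": [0, 0, 0]}, {"translation": [0.0, 0.08, 0.33], "turn": [0, 0, 0]}, {"translation": [0.0, 0.11, 0.41], "turn": [0, 0, 0]}, {"translation": [0.0, 0.14, 0.49], "turn": [0, 0, 0]}, {"translation": [0.0, 0.17, 0.57], "turn": [0, 0, 0]}, {"translation": [0.0, 0.2, 0.65], "turn": [0, 0, 0]}, {"translation": [0.0, 0.24, 0.72], "turn": [0, 0, 0]}, {"translation": [0.0, 0.27, 0.8], "turn": [0, 0, 0]}, {"translation": [0.0, 0.31, 0.87], "turn": [0, 0, 0]}, {"translation": [0.0, 0.36, 0.95], "turn": [0, 0, 0]}]
```

```bash
sed -i 's/bias=.7\*/bias=.2*/' plan.py; python3 - <<'E'
import json
st=json.load(open('st.json'));st['pend']=None;json.dump(st,open('st.json','w'))
E
XL=0.01 python3 plan.py 1.67 12
```

```text
t 28.63 C 0.5366 -0.1412 r 0.0729 th 367.99 lagdeg -0.18 Frad 4.6 Ftan -1.3 Fz -2.7 | meas-r 0.01mm cmd-r -0.39mm z 0.1264 w 0.0236
resid mm [-0.09 -0.04  0.1   0.15 -0.06 -0.23  0.09  0.53]
bias mm -0.07998472200234642
off mm [-0.03  0.31]
[{"translation": [0.002, 0.02, 0.08], "turn": [0, 0, 0]}, {"translation": [0.003, 0.03, 0.17], "turn": [0, 0, 0]}, {"translation": [0.005, 0.05, 0.25], "turn": [0, 0, 0]}, {"translation": [0.007, 0.08, 0.33], "turn": [0, 0, 0]}, {"translation": [0.008, 0.1, 0.41], "turn": [0, 0, 0]}, {"translation": [0.01, 0.13, 0.49], "turn": [0, 0, 0]}, {"translation": [0.01, 0.16, 0.57], "turn": [0, 0, 0]}, {"translation": [0.01, 0.19, 0.65], "turn": [0, 0, 0]}, {"translation": [0.01, 0.23, 0.73], "turn": [0, 0, 0]}, {"translation": [0.01, 0.27, 0.8], "turn": [0, 0, 0]}, {"translation": [0.01, 0.31, 0.88], "turn": [0, 0, 0]}, {"translation": [0.01, 0.35, 0.95], "turn": [0, 0, 0]}]
```

>>> arm_command([
  {"translation": [0.002, 0.02, 0.08], "turn": [0, 0, 0]},
  {"translation": [0.003, 0.03, 0.17], "turn": [0, 0, 0]},
  {"translation": [0.005, 0.05, 0.25], "turn": [0, 0, 0]},
  {"translation": [0.007, 0.08, 0.33], "turn": [0, 0, 0]},
  {"translation": [0.008, 0.1, 0.41], "turn": [0, 0, 0]},
  {"translation": [0.01, 0.13, 0.49], "turn": [0, 0, 0]},
  {"translation": [0.01, 0.16, 0.57], "turn": [0, 0, 0]},
  {"translation": [0.01, 0.19, 0.65], "turn": [0, 0, 0]},
  {"translation": [0.01, 0.23, 0.73], "turn": [0, 0, 0]},
  {"translation": [0.01, 0.27, 0.8], "turn": [0, 0, 0]},
  {"translation": [0.01, 0.31, 0.88], "turn": [0, 0, 0]},
  {"translation": [0.01, 0.35, 0.95], "turn": [0, 0, 0]},
])

```text
time_s: 29.63
ee_pos: [0.5558, -0.2115, 0.1263]
eef_rot: [-0.18, 1.57, -0.45]
force: [-0.3, -5.1, 1.3]
grip_width: 0.0236
```

```bash
XL=0.0 python3 plan.py 1.67 12
```

```text
t 29.63 C 0.5366 -0.1412 r 0.0729 th 388.03 lagdeg -0.11 Frad 4.9 Ftan -1.6 Fz 1.3 | meas-r -0.04mm cmd-r -0.15mm z 0.1263 w 0.0236
resid mm [-0.03  0.1   0.14 -0.08 -0.25  0.06  0.49  0.5 ]
bias mm -0.02318269695510966
off mm [-0.04  0.12]
[{"translation": [0.0, 0.04, 0.07], "turn": [0, 0, 0]}, {"translation": [0.0, 0.09, 0.14], "turn": [0, 0, 0]}, {"translation": [0.0, 0.14, 0.21], "turn": [0, 0, 0]}, {"translation": [0.0, 0.19, 0.28], "turn": [0, 0, 0]}, {"translation": [0.0, 0.24, 0.35], "turn": [0, 0, 0]}, {"translation": [0.0, 0.3, 0.41], "turn": [0, 0, 0]}, {"translation": [0.0, 0.35, 0.48], "turn": [0, 0, 0]}, {"translation": [0.0, 0.41, 0.54], "turn": [0, 0, 0]}, {"translation": [0.0, 0.47, 0.6], "turn": [0, 0, 0]}, {"translation": [0.0, 0.53, 0.66], "turn": [0, 0, 0]}, {"translation": [0.0, 0.59, 0.72], "turn": [0, 0, 0]}, {"translation": [0.0, 0.66, 0.77], "turn": [0, 0, 0]}]
```

>>> arm_command([
  {"translation": [0.0, 0.04, 0.07], "turn": [0, 0, 0]},
  {"translation": [0.0, 0.09, 0.14], "turn": [0, 0, 0]},
  {"translation": [0.0, 0.14, 0.21], "turn": [0, 0, 0]},
  {"translation": [0.0, 0.19, 0.28], "turn": [0, 0, 0]},
  {"translation": [0.0, 0.24, 0.35], "turn": [0, 0, 0]},
  {"translation": [0.0, 0.3, 0.41], "turn": [0, 0, 0]},
  {"translation": [0.0, 0.35, 0.48], "turn": [0, 0, 0]},
  {"translation": [0.0, 0.41, 0.54], "turn": [0, 0, 0]},
  {"translation": [0.0, 0.47, 0.6], "turn": [0, 0, 0]},
  {"translation": [0.0, 0.53, 0.66], "turn": [0, 0, 0]},
  {"translation": [0.0, 0.59, 0.72], "turn": [0, 0, 0]},
  {"translation": [0.0, 0.66, 0.77], "turn": [0, 0, 0]},
])

```text
time_s: 30.63
ee_pos: [0.5787, -0.2006, 0.1263]
eef_rot: [-0.112, 1.571, -0.382]
force: [1.0, -4.3, 2.9]
grip_width: 0.0231
```

```bash
XL=0.0 python3 plan.py 1.67 12
```

```text
t 30.63 C 0.5366 -0.1412 r 0.0729 th 408.07 lagdeg -0.09 Frad 4.0 Ftan -1.7 Fz 2.9 | meas-r -0.11mm cmd-r -0.05mm z 0.1263 w 0.0231
resid mm [ 0.11  0.14 -0.09 -0.27  0.03  0.46  0.47  0.34]
bias mm 0.012159764519448226
off mm [-0.01  0.07]
[{"translation": [0.0, 0.07, 0.05], "turn": [0, 0, 0]}, {"translation": [0.0, 0.13, 0.1], "turn": [0, 0, 0]}, {"translation": [0.0, 0.2, 0.15], "turn": [0, 0, 0]}, {"translation": [0.0, 0.27, 0.2], "turn": [0, 0, 0]}, {"translation": [0.0, 0.35, 0.24], "turn": [0, 0, 0]}, {"translation": [0.0, 0.42, 0.29], "turn": [0, 0, 0]}, {"translation": [0.0, 0.49, 0.33], "turn": [0, 0, 0]}, {"translation": [0.0, 0.57, 0.36], "turn": [0, 0, 0]}, {"translation": [0.0, 0.65, 0.4], "turn": [0, 0, 0]}, {"translation": [0.0, 0.73, 0.43], "turn": [0, 0, 0]}, {"translation": [0.0, 0.8, 0.47], "turn": [0, 0, 0]}, {"translation": [0.0, 0.88, 0.49], "turn": [0, 0, 0]}]
```

>>> arm_command([
  {"translation": [0.0, 0.07, 0.05], "turn": [0, 0, 0]},
  {"translation": [0.0, 0.13, 0.1], "turn": [0, 0, 0]},
  {"translation": [0.0, 0.2, 0.15], "turn": [0, 0, 0]},
  {"translation": [0.0, 0.27, 0.2], "turn": [0, 0, 0]},
  {"translation": [0.0, 0.35, 0.24], "turn": [0, 0, 0]},
  {"translation": [0.0, 0.42, 0.29], "turn": [0, 0, 0]},
  {"translation": [0.0, 0.49, 0.33], "turn": [0, 0, 0]},
  {"translation": [0.0, 0.57, 0.36], "turn": [0, 0, 0]},
  {"translation": [0.0, 0.65, 0.4], "turn": [0, 0, 0]},
  {"translation": [0.0, 0.73, 0.43], "turn": [0, 0, 0]},
  {"translation": [0.0, 0.8, 0.47], "turn": [0, 0, 0]},
  {"translation": [0.0, 0.88, 0.49], "turn": [0, 0, 0]},
])

```text
time_s: 31.63
ee_pos: [0.5963, -0.1827, 0.1263]
eef_rot: [-0.291, 1.571, -0.56]
force: [1.7, -5.2, 3.8]
grip_width: 0.0233
```

```bash
XL=0.0 python3 plan.py 1.67 12
```

```text
t 31.63 C 0.5366 -0.1412 r 0.0729 th 428.11 lagdeg -0.24 Frad 4.3 Ftan -3.4 Fz 3.8 | meas-r -0.21mm cmd-r -0.08mm z 0.1263 w 0.0233
resid mm [ 0.14 -0.09 -0.27  0.02  0.45  0.45  0.31  0.28]
bias mm 0.025138963700163663
off mm [-0.16 -0.04]
[{"translation": [0.0, 0.08, 0.03], "turn": [0, 0, 0]}, {"translation": [0.0, 0.16, 0.05], "turn": [0, 0, 0]}, {"translation": [0.0, 0.25, 0.07], "turn": [0, 0, 0]}, {"translation": [0.0, 0.33, 0.1], "turn": [0, 0, 0]}, {"translation": [0.0, 0.41, 0.11], "turn": [0, 0, 0]}, {"translation": [0.0, 0.5, 0.13], "turn": [0, 0, 0]}, {"translation": [0.0, 0.58, 0.14], "turn": [0, 0, 0]}, {"translation": [0.0, 0.67, 0.15], "turn": [0, 0, 0]}, {"translation": [0.0, 0.75, 0.16], "turn": [0, 0, 0]}, {"translation": [0.0, 0.84, 0.16], "turn": [0, 0, 0]}, {"translation": [0.0, 0.92, 0.17], "turn": [0, 0, 0]}, {"translation": [0.0, 1.01, 0.17], "turn": [0, 0, 0]}]
```

>>> arm_command([
  {"translation": [0.0, 0.08, 0.03], "turn": [0, 0, 0]},
  {"translation": [-0.01, 0.16, 0.05], "turn": [0, 0, 0]},
  {"translation": [-0.01, 0.25, 0.07], "turn": [0, 0, 0]},
  {"translation": [-0.01, 0.33, 0.1], "turn": [0, 0, 0]},
  {"translation": [-0.01, 0.41, 0.11], "turn": [0, 0, 0]},
  {"translation": [-0.01, 0.5, 0.13], "turn": [0, 0, 0]},
  {"translation": [-0.01, 0.58, 0.14], "turn": [0, 0, 0]},
  {"translation": [-0.01, 0.67, 0.15], "turn": [0, 0, 0]},
  {"translation": [-0.01, 0.75, 0.16], "turn": [0, 0, 0]},
  {"translation": [-0.01, 0.84, 0.16], "turn": [0, 0, 0]},
  {"translation": [-0.01, 0.92, 0.17], "turn": [0, 0, 0]},
  {"translation": [-0.01, 1.01, 0.17], "turn": [0, 0, 0]},
])

```text
time_s: 32.63
ee_pos: [0.607, -0.1595, 0.1263]
eef_rot: [-1.81, 1.571, -2.08]
force: [0.7, -5.2, 2.7]
grip_width: 0.0234
```

```bash
XL=0.0 python3 plan.py 1.67 12
```

```text
t 32.63 C 0.5366 -0.1412 r 0.0729 th 448.15 lagdeg -0.09 Frad 2.0 Ftan -4.9 Fz 2.7 | meas-r -0.17mm cmd-r 0.14mm z 0.1263 w 0.0234
resid mm [-0.09 -0.27  0.02  0.44  0.45  0.31  0.27  0.05]
bias mm 0.06104120468524433
off mm [0.1  0.08]
[{"translation": [0.0, 0.08, -0.0], "turn": [0, 0, 0]}, {"translation": [0.0, 0.17, -0.01], "turn": [0, 0, 0]}, {"translation": [0.0, 0.25, -0.02], "turn": [0, 0, 0]}, {"translation": [0.0, 0.34, -0.03], "turn": [0, 0, 0]}, {"translation": [0.0, 0.42, -0.04], "turn": [0, 0, 0]}, {"translation": [0.0, 0.5, -0.06], "turn": [0, 0, 0]}, {"translation": [0.0, 0.59, -0.07], "turn": [0, 0, 0]}, {"translation": [0.0, 0.67, -0.09], "turn": [0, 0, 0]}, {"translation": [0.0, 0.75, -0.12], "turn": [0, 0, 0]}, {"translation": [0.0, 0.83, -0.14], "turn": [0, 0, 0]}, {"translation": [0.0, 0.91, -0.17], "turn": [0, 0, 0]}, {"translation": [0.0, 0.99, -0.2], "turn": [0, 0, 0]}]
```

>>> arm_command([
  {"translation": [0.0, 0.08, 0.0], "turn": [0, 0, 0]},
  {"translation": [0.0, 0.17, -0.01], "turn": [0, 0, 0]},
  {"translation": [0.0, 0.25, -0.02], "turn": [0, 0, 0]},
  {"translation": [0.0, 0.34, -0.03], "turn": [0, 0, 0]},
  {"translation": [0.0, 0.42, -0.04], "turn": [0, 0, 0]},
  {"translation": [0.0, 0.5, -0.06], "turn": [0, 0, 0]},
  {"translation": [0.0, 0.59, -0.07], "turn": [0, 0, 0]},
  {"translation": [0.0, 0.67, -0.09], "turn": [0, 0, 0]},
  {"translation": [0.0, 0.75, -0.12], "turn": [0, 0, 0]},
  {"translation": [0.0, 0.83, -0.14], "turn": [0, 0, 0]},
  {"translation": [0.0, 0.91, -0.17], "turn": [0, 0, 0]},
  {"translation": [0.0, 0.99, -0.2], "turn": [0, 0, 0]},
])

```text
time_s: 33.63
ee_pos: [0.6089, -0.1344, 0.1263]
eef_rot: [-0.48, 1.57, -0.75]
force: [2.9, -6.1, 1.8]
grip_width: 0.0234
```

```bash
XL=0.0 python3 plan.py 1.67 12
```

```text
t 33.63 C 0.5366 -0.1412 r 0.0729 th 468.19 lagdeg -0.19 Frad 2.3 Ftan -6.3 Fz 1.8 | meas-r -0.26mm cmd-r -0.05mm z 0.1263 w 0.0234
resid mm [-0.27  0.02  0.44  0.45  0.31  0.27  0.05 -0.01]
bias mm 0.04367524841793758
off mm [-0.08 -0.05]
[{"translation": [0.0, 0.08, -0.03], "turn": [0, 0, 0]}, {"translation": [0.0, 0.16, -0.06], "turn": [0, 0, 0]}, {"translation": [0.0, 0.23, -0.1], "turn": [0, 0, 0]}, {"translation": [0.0, 0.31, -0.14], "turn": [0, 0, 0]}, {"translation": [0.0, 0.39, -0.18], "turn": [0, 0, 0]}, {"translation": [0.0, 0.46, -0.22], "turn": [0, 0, 0]}, {"translation": [0.0, 0.53, -0.27], "turn": [0, 0, 0]}, {"translation": [0.0, 0.6, -0.31], "turn": [0, 0, 0]}, {"translation": [0.0, 0.67, -0.36], "turn": [0, 0, 0]}, {"translation": [0.0, 0.74, -0.41], "turn": [0, 0, 0]}, {"translation": [0.0, 0.81, -0.47], "turn": [0, 0, 0]}, {"translation": [0.0, 0.87, -0.52], "turn": [0, 0, 0]}]
```

>>> arm_command([
  {"translation": [0.0, 0.08, -0.03], "turn": [0, 0, 0]},
  {"translation": [0.0, 0.16, -0.06], "turn": [0, 0, 0]},
  {"translation": [0.0, 0.23, -0.1], "turn": [0, 0, 0]},
  {"translation": [0.0, 0.31, -0.14], "turn": [0, 0, 0]},
  {"translation": [0.0, 0.39, -0.18], "turn": [0, 0, 0]},
  {"translation": [0.0, 0.46, -0.22], "turn": [0, 0, 0]},
  {"translation": [0.0, 0.53, -0.27], "turn": [0, 0, 0]},
  {"translation": [0.0, 0.6, -0.31], "turn": [0, 0, 0]},
  {"translation": [0.0, 0.67, -0.36], "turn": [0, 0, 0]},
  {"translation": [0.0, 0.74, -0.41], "turn": [0, 0, 0]},
  {"translation": [0.0, 0.81, -0.47], "turn": [0, 0, 0]},
  {"translation": [0.0, 0.87, -0.52], "turn": [0, 0, 0]},
])

```text
time_s: 34.63
ee_pos: [0.6022, -0.1099, 0.1264]
eef_rot: [-0.165, 1.57, -0.435]
force: [4.5, -5.9, 3.1]
grip_width: 0.0233
```

```bash
XL=0.0 python3 plan.py 1.67 12
```

```text
t 34.63 C 0.5366 -0.1412 r 0.0729 th 488.23 lagdeg -0.08 Frad 1.5 Ftan -7.3 Fz 3.1 | meas-r -0.19mm cmd-r 0.01mm z 0.1264 w 0.0233
resid mm [ 0.02  0.44  0.45  0.31  0.27  0.06 -0.01 -0.02]
bias mm 0.040840753286716665
off mm [ 0.   -0.07]
[{"translation": [0.0, 0.06, -0.06], "turn": [0, 0, 0]}, {"translation": [0.0, 0.13, -0.12], "turn": [0, 0, 0]}, {"translation": [0.0, 0.19, -0.18], "turn": [0, 0, 0]}, {"translation": [0.0, 0.24, -0.24], "turn": [0, 0, 0]}, {"translation": [0.0, 0.3, -0.3], "turn": [0, 0, 0]}, {"translation": [0.0, 0.36, -0.37], "turn": [0, 0, 0]}, {"translation": [0.0, 0.41, -0.43], "turn": [0, 0, 0]}, {"translation": [0.0, 0.46, -0.5], "turn": [0, 0, 0]}, {"translation": [0.0, 0.51, -0.57], "turn": [0, 0, 0]}, {"translation": [0.0, 0.55, -0.64], "turn": [0, 0, 0]}, {"translation": [0.0, 0.6, -0.72], "turn": [0, 0, 0]}, {"translation": [0.0, 0.64, -0.79], "turn": [0, 0, 0]}]
```

>>> arm_command([
  {"translation": [0.0, 0.06, -0.06], "turn": [0, 0, 0]},
  {"translation": [0.0, 0.13, -0.12], "turn": [0, 0, 0]},
  {"translation": [0.0, 0.19, -0.18], "turn": [0, 0, 0]},
  {"translation": [0.0, 0.24, -0.24], "turn": [0, 0, 0]},
  {"translation": [0.0, 0.3, -0.3], "turn": [0, 0, 0]},
  {"translation": [0.0, 0.36, -0.37], "turn": [0, 0, 0]},
  {"translation": [0.0, 0.41, -0.43], "turn": [0, 0, 0]},
  {"translation": [0.0, 0.46, -0.5], "turn": [0, 0, 0]},
  {"translation": [0.0, 0.51, -0.57], "turn": [0, 0, 0]},
  {"translation": [0.0, 0.55, -0.64], "turn": [0, 0, 0]},
  {"translation": [0.0, 0.6, -0.72], "turn": [0, 0, 0]},
  {"translation": [0.0, 0.64, -0.79], "turn": [0, 0, 0]},
])

```text
time_s: 35.63
ee_pos: [0.5873, -0.089, 0.1263]
eef_rot: [0.291, 1.57, 0.021]
force: [3.6, -4.7, 1.3]
grip_width: 0.0234
```

```bash
XL=0.0 python3 plan.py 1.67 12
```

```text
t 35.63 C 0.5366 -0.1412 r 0.0729 th 508.27 lagdeg 0.18 Frad -0.9 Ftan -5.9 Fz 1.3 | meas-r -0.11mm cmd-r 0.06mm z 0.1263 w 0.0234
resid mm [ 0.43  0.44  0.31  0.28  0.07  0.01 -0.   -0.2 ]
bias mm 0.03292260704677863
off mm [ 0.04 -0.  ]
[{"translation": [0.0, 0.04, -0.08], "turn": [0, 0, 0]}, {"translation": [0.0, 0.08, -0.15], "turn": [0, 0, 0]}, {"translation": [0.0, 0.11, -0.23], "turn": [0, 0, 0]}, {"translation": [0.0, 0.15, -0.31], "turn": [0, 0, 0]}, {"translation": [0.0, 0.18, -0.39], "turn": [0, 0, 0]}, {"translation": [0.0, 0.21, -0.47], "turn": [0, 0, 0]}, {"translation": [0.0, 0.23, -0.55], "turn": [0, 0, 0]}, {"translation": [0.0, 0.26, -0.63], "turn": [0, 0, 0]}, {"translation": [0.0, 0.28, -0.71], "turn": [0, 0, 0]}, {"translation": [0.0, 0.3, -0.79], "turn": [0, 0, 0]}, {"translation": [0.0, 0.31, -0.88], "turn": [0, 0, 0]}, {"translation": [0.0, 0.33, -0.96], "turn": [0, 0, 0]}]
```

>>> arm_command([
  {"translation": [0.0, 0.04, -0.08], "turn": [0, 0, 0]},
  {"translation": [0.0, 0.08, -0.15], "turn": [0, 0, 0]},
  {"translation": [0.0, 0.11, -0.23], "turn": [0, 0, 0]},
  {"translation": [0.0, 0.15, -0.31], "turn": [0, 0, 0]},
  {"translation": [0.0, 0.18, -0.39], "turn": [0, 0, 0]},
  {"translation": [0.0, 0.21, -0.47], "turn": [0, 0, 0]},
  {"translation": [0.0, 0.23, -0.55], "turn": [0, 0, 0]},
  {"translation": [0.0, 0.26, -0.63], "turn": [0, 0, 0]},
  {"translation": [0.0, 0.28, -0.71], "turn": [0, 0, 0]},
  {"translation": [0.0, 0.3, -0.79], "turn": [0, 0, 0]},
  {"translation": [0.0, 0.31, -0.88], "turn": [0, 0, 0]},
  {"translation": [0.0, 0.33, -0.96], "turn": [0, 0, 0]},
])

```text
time_s: 36.63
ee_pos: [0.566, -0.0746, 0.1264]
eef_rot: [2.426, 1.57, 2.157]
force: [2.7, -1.0, 1.5]
grip_width: 0.0234
```

```bash
XL=0.0 python3 plan.py 1.67 12
```

```text
t 36.63 C 0.5366 -0.1412 r 0.0729 th 528.31 lagdeg 0.51 Frad 0.2 Ftan -2.9 Fz 1.5 | meas-r -0.06mm cmd-r 0.09mm z 0.1264 w 0.0234
resid mm [ 0.44  0.31  0.28  0.07  0.01  0.   -0.2  -0.04]
bias mm 0.02899718562485165
off mm [0.06 0.04]
[{"translation": [0.0, 0.01, -0.08], "turn": [0, 0, 0]}, {"translation": [0.0, 0.02, -0.17], "turn": [0, 0, 0]}, {"translation": [0.0, 0.03, -0.25], "turn": [0, 0, 0]}, {"translation": [0.0, 0.03, -0.34], "turn": [0, 0, 0]}, {"translation": [0.0, 0.03, -0.42], "turn": [0, 0, 0]}, {"translation": [0.0, 0.03, -0.51], "turn": [0, 0, 0]}, {"translation": [0.0, 0.03, -0.6], "turn": [0, 0, 0]}, {"translation": [0.0, 0.02, -0.68], "turn": [0, 0, 0]}, {"translation": [0.0, 0.02, -0.76], "turn": [0, 0, 0]}, {"translation": [0.0, 0.01, -0.85], "turn": [0, 0, 0]}, {"translation": [0.0, -0.01, -0.93], "turn": [0, 0, 0]}, {"translation": [0.0, -0.02, -1.02], "turn": [0, 0, 0]}]
```

>>> arm_command([
  {"translation": [0.0, 0.01, -0.08], "turn": [0, 0, 0]},
  {"translation": [0.0, 0.02, -0.17], "turn": [0, 0, 0]},
  {"translation": [0.0, 0.03, -0.25], "turn": [0, 0, 0]},
  {"translation": [0.0, 0.03, -0.34], "turn": [0, 0, 0]},
  {"translation": [0.0, 0.03, -0.42], "turn": [0, 0, 0]},
  {"translation": [0.0, 0.03, -0.51], "turn": [0, 0, 0]},
  {"translation": [0.0, 0.03, -0.6], "turn": [0, 0, 0]},
  {"translation": [0.0, 0.02, -0.68], "turn": [0, 0, 0]},
  {"translation": [0.0, 0.02, -0.76], "turn": [0, 0, 0]},
  {"translation": [0.0, 0.01, -0.85], "turn": [0, 0, 0]},
  {"translation": [0.0, -0.01, -0.93], "turn": [0, 0, 0]},
  {"translation": [0.0, -0.02, -1.02], "turn": [0, 0, 0]},
])

```text
time_s: 37.63
ee_pos: [0.5412, -0.0685, 0.1264]
eef_rot: [-3.083, 1.57, 2.93]
force: [-0.7, 0.9, 0.8]
grip_width: 0.0233
```

```bash
XL=0.0 python3 plan.py 1.67 12
```

```text
t 37.63 C 0.5366 -0.1412 r 0.0729 th 548.35 lagdeg 0.67 Frad 0.8 Ftan 0.7 Fz 0.8 | meas-r -0.05mm cmd-r 0.10mm z 0.1264 w 0.0233
resid mm [ 0.31  0.28  0.07  0.01 -0.   -0.2  -0.04  0.04]
bias mm 0.03011620407194493
off mm [-0.06  0.07]
[{"translation": [0.0, -0.02, -0.08], "turn": [0, 0, 0]}, {"translation": [0.0, -0.04, -0.17], "turn": [0, 0, 0]}, {"translation": [0.0, -0.06, -0.25], "turn": [0, 0, 0]}, {"translation": [0.0, -0.09, -0.33], "turn": [0, 0, 0]}, {"translation": [0.0, -0.11, -0.41], "turn": [0, 0, 0]}, {"translation": [0.0, -0.14, -0.49], "turn": [0, 0, 0]}, {"translation": [0.0, -0.18, -0.57], "turn": [0, 0, 0]}, {"translation": [0.0, -0.21, -0.64], "turn": [0, 0, 0]}, {"translation": [0.0, -0.25, -0.72], "turn": [0, 0, 0]}, {"translation": [0.0, -0.29, -0.8], "turn": [0, 0, 0]}, {"translation": [0.0, -0.33, -0.87], "turn": [0, 0, 0]}, {"translation": [0.0, -0.37, -0.94], "turn": [0, 0, 0]}]
```

>>> arm_command([
  {"translation": [0.0, -0.02, -0.08], "turn": [0, 0, 0]},
  {"translation": [0.0, -0.04, -0.17], "turn": [0, 0, 0]},
  {"translation": [0.0, -0.06, -0.25], "turn": [0, 0, 0]},
  {"translation": [0.0, -0.09, -0.33], "turn": [0, 0, 0]},
  {"translation": [0.0, -0.11, -0.41], "turn": [0, 0, 0]},
  {"translation": [0.0, -0.14, -0.49], "turn": [0, 0, 0]},
  {"translation": [0.0, -0.18, -0.57], "turn": [0, 0, 0]},
  {"translation": [0.0, -0.21, -0.64], "turn": [0, 0, 0]},
  {"translation": [0.0, -0.25, -0.72], "turn": [0, 0, 0]},
  {"translation": [0.0, -0.29, -0.8], "turn": [0, 0, 0]},
  {"translation": [0.0, -0.33, -0.87], "turn": [0, 0, 0]},
  {"translation": [0.0, -0.37, -0.94], "turn": [0, 0, 0]},
])

```text
time_s: 38.63
ee_pos: [0.5161, -0.0713, 0.1264]
eef_rot: [-2.773, 1.57, -3.043]
force: [-3.7, 0.5, -0.4]
grip_width: 0.0232
```

```bash
XL=0.0 python3 plan.py 1.67 12
```

```text
t 38.63 C 0.5366 -0.1412 r 0.0729 th 568.39 lagdeg 0.57 Frad 1.5 Ftan 3.4 Fz -0.4 | meas-r -0.09mm cmd-r -0.04mm z 0.1264 w 0.0232
resid mm [ 0.28  0.07  0.01 -0.   -0.21 -0.05  0.03  0.08]
bias mm 0.008491791320344723
off mm [ 0.09 -0.03]
[{"translation": [0.0, -0.05, -0.07], "turn": [0, 0, 0]}, {"translation": [0.0, -0.09, -0.14], "turn": [0, 0, 0]}, {"translation": [0.0, -0.14, -0.21], "turn": [0, 0, 0]}, {"translation": [0.0, -0.19, -0.28], "turn": [0, 0, 0]}, {"translation": [0.0, -0.25, -0.35], "turn": [0, 0, 0]}, {"translation": [0.0, -0.3, -0.41], "turn": [0, 0, 0]}, {"translation": [0.0, -0.36, -0.48], "turn": [0, 0, 0]}, {"translation": [0.0, -0.42, -0.54], "turn": [0, 0, 0]}, {"translation": [0.0, -0.48, -0.6], "turn": [0, 0, 0]}, {"translation": [0.0, -0.54, -0.66], "turn": [0, 0, 0]}, {"translation": [0.0, -0.6, -0.71], "turn": [0, 0, 0]}, {"translation": [0.0, -0.67, -0.77], "turn": [0, 0, 0]}]
```

>>> arm_command([
  {"translation": [0.0, -0.05, -0.07], "turn": [0, 0, 0]},
  {"translation": [0.0, -0.09, -0.14], "turn": [0, 0, 0]},
  {"translation": [0.0, -0.14, -0.21], "turn": [0, 0, 0]},
  {"translation": [0.0, -0.19, -0.28], "turn": [0, 0, 0]},
  {"translation": [0.0, -0.25, -0.35], "turn": [0, 0, 0]},
  {"translation": [0.0, -0.3, -0.41], "turn": [0, 0, 0]},
  {"translation": [0.0, -0.36, -0.48], "turn": [0, 0, 0]},
  {"translation": [0.0, -0.42, -0.54], "turn": [0, 0, 0]},
  {"translation": [0.0, -0.48, -0.6], "turn": [0, 0, 0]},
  {"translation": [0.0, -0.54, -0.66], "turn": [0, 0, 0]},
  {"translation": [0.0, -0.6, -0.71], "turn": [0, 0, 0]},
  {"translation": [0.0, -0.67, -0.77], "turn": [0, 0, 0]},
])

```text
time_s: 39.63
ee_pos: [0.4933, -0.0825, 0.1264]
eef_rot: [-1.074, 1.571, -1.344]
force: [-2.6, -3.4, -3.1]
grip_width: 0.0234
```

```bash
XL=0.0 python3 plan.py 1.67 12
```

```text
t 39.63 C 0.5366 -0.1412 r 0.0729 th 588.43 lagdeg 0.59 Frad -1.2 Ftan 4.2 Fz -3.1 | meas-r 0.07mm cmd-r 0.06mm z 0.1264 w 0.0234
resid mm [ 0.07  0.01 -0.   -0.21 -0.05  0.04  0.09 -0.06]
bias mm -0.002203904711661764
off mm [-0.1  0. ]
[{"translation": [0.0, -0.07, -0.05], "turn": [0, 0, 0]}, {"translation": [0.0, -0.14, -0.1], "turn": [0, 0, 0]}, {"translation": [0.0, -0.21, -0.15], "turn": [0, 0, 0]}, {"translation": [0.0, -0.28, -0.19], "turn": [0, 0, 0]}, {"translation": [0.0, -0.35, -0.24], "turn": [0, 0, 0]}, {"translation": [0.0, -0.42, -0.28], "turn": [0, 0, 0]}, {"translation": [0.0, -0.5, -0.32], "turn": [0, 0, 0]}, {"translation": [0.0, -0.57, -0.36], "turn": [0, 0, 0]}, {"translation": [0.0, -0.65, -0.39], "turn": [0, 0, 0]}, {"translation": [0.0, -0.73, -0.42], "turn": [0, 0, 0]}, {"translation": [0.0, -0.81, -0.46], "turn": [0, 0, 0]}, {"translation": [0.0, -0.89, -0.48], "turn": [0, 0, 0]}]
```

>>> arm_command([
  {"translation": [0.0, -0.07, -0.05], "turn": [0, 0, 0]},
  {"translation": [0.0, -0.14, -0.1], "turn": [0, 0, 0]},
  {"translation": [0.01, -0.21, -0.15], "turn": [0, 0, 0]},
  {"translation": [0.01, -0.28, -0.19], "turn": [0, 0, 0]},
  {"translation": [0.01, -0.35, -0.24], "turn": [0, 0, 0]},
  {"translation": [0.01, -0.42, -0.28], "turn": [0, 0, 0]},
  {"translation": [0.01, -0.5, -0.32], "turn": [0, 0, 0]},
  {"translation": [0.01, -0.57, -0.36], "turn": [0, 0, 0]},
  {"translation": [0.01, -0.65, -0.39], "turn": [0, 0, 0]},
  {"translation": [0.01, -0.73, -0.42], "turn": [0, 0, 0]},
  {"translation": [0.01, -0.81, -0.46], "turn": [0, 0, 0]},
  {"translation": [0.01, -0.89, -0.48], "turn": [0, 0, 0]},
])

```text
time_s: 40.63
ee_pos: [0.4759, -0.1007, 0.1263]
eef_rot: [-0.027, 1.57, -0.296]
force: [-4.6, -2.8, 0.1]
grip_width: 0.0235
```

```bash
XL=0.0 python3 plan.py 1.67 12
```

```text
t 40.63 C 0.5366 -0.1412 r 0.0729 th 608.47 lagdeg 0.43 Frad 2.3 Ftan 4.9 Fz 0.1 | meas-r 0.02mm cmd-r -0.13mm z 0.1263 w 0.0235
resid mm [ 0.01 -0.   -0.21 -0.06  0.02  0.07 -0.09  0.28]
bias mm -0.030683654253621517
off mm [ 0.1  -0.03]
[{"translation": [0.0, -0.08, -0.03], "turn": [0, 0, 0]}, {"translation": [0.0, -0.16, -0.05], "turn": [0, 0, 0]}, {"translation": [0.0, -0.24, -0.07], "turn": [0, 0, 0]}, {"translation": [0.0, -0.33, -0.09], "turn": [0, 0, 0]}, {"translation": [0.0, -0.41, -0.11], "turn": [0, 0, 0]}, {"translation": [0.0, -0.49, -0.12], "turn": [0, 0, 0]}, {"translation": [0.0, -0.58, -0.14], "turn": [0, 0, 0]}, {"translation": [0.0, -0.66, -0.15], "turn": [0, 0, 0]}, {"translation": [0.0, -0.75, -0.15], "turn": [0, 0, 0]}, {"translation": [0.0, -0.83, -0.16], "turn": [0, 0, 0]}, {"translation": [0.0, -0.92, -0.16], "turn": [0, 0, 0]}, {"translation": [0.0, -1.0, -0.16], "turn": [0, 0, 0]}]
```

>>> arm_command([
  {"translation": [0.0, -0.08, -0.03], "turn": [0, 0, 0]},
  {"translation": [0.0, -0.16, -0.05], "turn": [0, 0, 0]},
  {"translation": [0.0, -0.24, -0.07], "turn": [0, 0, 0]},
  {"translation": [0.0, -0.33, -0.09], "turn": [0, 0, 0]},
  {"translation": [0.0, -0.41, -0.11], "turn": [0, 0, 0]},
  {"translation": [0.0, -0.49, -0.12], "turn": [0, 0, 0]},
  {"translation": [0.0, -0.58, -0.14], "turn": [0, 0, 0]},
  {"translation": [0.0, -0.66, -0.15], "turn": [0, 0, 0]},
  {"translation": [0.0, -0.75, -0.15], "turn": [0, 0, 0]},
  {"translation": [0.0, -0.83, -0.16], "turn": [0, 0, 0]},
  {"translation": [0.0, -0.92, -0.16], "turn": [0, 0, 0]},
  {"translation": [0.0, -1.0, -0.16], "turn": [0, 0, 0]},
])

```text
time_s: 41.63
ee_pos: [0.4655, -0.1238, 0.1263]
eef_rot: [0.078, 1.57, -0.192]
force: [-0.1, -3.2, 1.6]
grip_width: 0.0233
```

```bash
XL=0.0 python3 plan.py 1.67 12
```

```text
t 41.63 C 0.5366 -0.1412 r 0.0729 th 628.51 lagdeg 0.30 Frad -0.7 Ftan 3.1 Fz 1.6 | meas-r 0.20mm cmd-r 0.03mm z 0.1263 w 0.0233
resid mm [ 0.   -0.21 -0.06  0.02  0.06 -0.1   0.26  0.13]
bias mm -0.03503449350971133
off mm [-0.04  0.09]
[{"translation": [0.0, -0.09, 0.0], "turn": [0, 0, 0]}, {"translation": [0.0, -0.17, 0.01], "turn": [0, 0, 0]}, {"translation": [0.0, -0.26, 0.02], "turn": [0, 0, 0]}, {"translation": [0.0, -0.34, 0.03], "turn": [0, 0, 0]}, {"translation": [0.0, -0.42, 0.04], "turn": [0, 0, 0]}, {"translation": [0.0, -0.51, 0.06], "turn": [0, 0, 0]}, {"translation": [0.0, -0.59, 0.08], "turn": [0, 0, 0]}, {"translation": [0.0, -0.67, 0.1], "turn": [0, 0, 0]}, {"translation": [0.0, -0.76, 0.12], "turn": [0, 0, 0]}, {"translation": [0.0, -0.84, 0.15], "turn": [0, 0, 0]}, {"translation": [0.0, -0.92, 0.17], "turn": [0, 0, 0]}, {"translation": [0.0, -1.0, 0.2], "turn": [0, 0, 0]}]
```

>>> arm_command([
  {"translation": [0.0, -0.09, 0.0], "turn": [0, 0, 0]},
  {"translation": [0.0, -0.17, 0.01], "turn": [0, 0, 0]},
  {"translation": [0.0, -0.26, 0.02], "turn": [0, 0, 0]},
  {"translation": [0.0, -0.34, 0.03], "turn": [0, 0, 0]},
  {"translation": [0.0, -0.42, 0.04], "turn": [0, 0, 0]},
  {"translation": [0.0, -0.51, 0.06], "turn": [0, 0, 0]},
  {"translation": [0.0, -0.59, 0.08], "turn": [0, 0, 0]},
  {"translation": [0.0, -0.67, 0.1], "turn": [0, 0, 0]},
  {"translation": [0.0, -0.76, 0.12], "turn": [0, 0, 0]},
  {"translation": [0.0, -0.84, 0.15], "turn": [0, 0, 0]},
  {"translation": [0.0, -0.92, 0.17], "turn": [0, 0, 0]},
  {"translation": [0.0, -1.0, 0.2], "turn": [0, 0, 0]},
])

```text
time_s: 42.63
ee_pos: [0.4637, -0.1491, 0.1263]
eef_rot: [0.342, 1.57, 0.072]
force: [2.3, -1.4, 2.5]
grip_width: 0.0235
```

```bash
XL=0.0 python3 plan.py 1.67 12
```

```text
t 42.63 C 0.5365 -0.1412 r 0.0729 th 648.55 lagdeg 0.25 Frad -2.1 Ftan 1.6 Fz 2.5 | meas-r 0.32mm cmd-r 0.03mm z 0.1263 w 0.0235
resid mm [-0.21 -0.06  0.01  0.06 -0.11  0.25  0.11  0.08]
bias mm -0.05695506277782203
off mm [-0.09 -0.03]
[{"translation": [0.0, -0.08, 0.03], "turn": [0, 0, 0]}, {"translation": [0.0, -0.16, 0.07], "turn": [0, 0, 0]}, {"translation": [0.0, -0.23, 0.1], "turn": [0, 0, 0]}, {"translation": [0.0, -0.31, 0.14], "turn": [0, 0, 0]}, {"translation": [0.0, -0.38, 0.19], "turn": [0, 0, 0]}, {"translation": [0.0, -0.45, 0.23], "turn": [0, 0, 0]}, {"translation": [0.0, -0.53, 0.27], "turn": [0, 0, 0]}, {"translation": [0.0, -0.6, 0.32], "turn": [0, 0, 0]}, {"translation": [0.0, -0.67, 0.37], "turn": [0, 0, 0]}, {"translation": [0.0, -0.73, 0.42], "turn": [0, 0, 0]}, {"translation": [0.0, -0.8, 0.48], "turn": [0, 0, 0]}, {"translation": [0.0, -0.86, 0.53], "turn": [0, 0, 0]}]
```

>>> arm_command([
  {"translation": [0.0, -0.08, 0.03], "turn": [0, 0, 0]},
  {"translation": [0.0, -0.16, 0.07], "turn": [0, 0, 0]},
  {"translation": [0.0, -0.23, 0.1], "turn": [0, 0, 0]},
  {"translation": [0.0, -0.31, 0.14], "turn": [0, 0, 0]},
  {"translation": [0.0, -0.38, 0.19], "turn": [0, 0, 0]},
  {"translation": [0.0, -0.45, 0.23], "turn": [0, 0, 0]},
  {"translation": [0.0, -0.53, 0.27], "turn": [0, 0, 0]},
  {"translation": [0.0, -0.6, 0.32], "turn": [0, 0, 0]},
  {"translation": [0.0, -0.67, 0.37], "turn": [0, 0, 0]},
  {"translation": [0.0, -0.73, 0.42], "turn": [0, 0, 0]},
  {"translation": [0.0, -0.8, 0.48], "turn": [0, 0, 0]},
  {"translation": [0.0, -0.86, 0.53], "turn": [0, 0, 0]},
])

```text
time_s: 43.63
ee_pos: [0.4707, -0.1734, 0.1262]
eef_rot: [1.618, 1.571, 1.348]
force: [3.6, 1.2, 4.3]
grip_width: 0.0238
```

```bash
XL=0.0 python3 plan.py 1.67 12
```

```text
t 43.63 C 0.5365 -0.1412 r 0.0729 th 668.59 lagdeg 0.04 Frad -3.8 Ftan 0.5 Fz 4.3 | meas-r 0.34mm cmd-r -0.07mm z 0.1262 w 0.0238
resid mm [-0.06  0.01  0.06 -0.1   0.26  0.12  0.09 -0.08]
bias mm -0.0820516938427912
off mm [-0.05  0.08]
[{"translation": [0.0, -0.06, 0.06], "turn": [0, 0, 0]}, {"translation": [0.0, -0.12, 0.12], "turn": [0, 0, 0]}, {"translation": [0.0, -0.18, 0.18], "turn": [0, 0, 0]}, {"translation": [0.0, -0.24, 0.24], "turn": [0, 0, 0]}, {"translation": [0.0, -0.3, 0.3], "turn": [0, 0, 0]}, {"translation": [0.0, -0.35, 0.37], "turn": [0, 0, 0]}, {"translation": [0.0, -0.4, 0.44], "turn": [0, 0, 0]}, {"translation": [0.0, -0.45, 0.51], "turn": [0, 0, 0]}, {"translation": [0.0, -0.5, 0.58], "turn": [0, 0, 0]}, {"translation": [0.0, -0.55, 0.65], "turn": [0, 0, 0]}, {"translation": [0.0, -0.59, 0.72], "turn": [0, 0, 0]}, {"translation": [0.0, -0.63, 0.8], "turn": [0, 0, 0]}]
```

>>> arm_command([
  {"translation": [0.0, -0.06, 0.06], "turn": [0, 0, 0]},
  {"translation": [-0.01, -0.12, 0.12], "turn": [0, 0, 0]},
  {"translation": [-0.01, -0.18, 0.18], "turn": [0, 0, 0]},
  {"translation": [-0.01, -0.24, 0.24], "turn": [0, 0, 0]},
  {"translation": [-0.01, -0.3, 0.3], "turn": [0, 0, 0]},
  {"translation": [-0.01, -0.35, 0.37], "turn": [0, 0, 0]},
  {"translation": [-0.01, -0.4, 0.44], "turn": [0, 0, 0]},
  {"translation": [-0.01, -0.45, 0.51], "turn": [0, 0, 0]},
  {"translation": [-0.01, -0.5, 0.58], "turn": [0, 0, 0]},
  {"translation": [-0.01, -0.55, 0.65], "turn": [0, 0, 0]},
  {"translation": [-0.01, -0.59, 0.72], "turn": [0, 0, 0]},
  {"translation": [-0.01, -0.63, 0.8], "turn": [0, 0, 0]},
])

```text
time_s: 44.63
ee_pos: [0.4857, -0.1938, 0.1263]
eef_rot: [-3.098, 1.57, 2.916]
force: [1.6, 3.1, 1.1]
grip_width: 0.0235
```

```bash
XL=0.0 python3 plan.py 1.67 12
```

```text
t 44.63 C 0.5366 -0.1412 r 0.0729 th 688.63 lagdeg -0.06 Frad -3.4 Ftan -1.0 Fz 1.1 | meas-r 0.28mm cmd-r -0.21mm z 0.1263 w 0.0235
resid mm [ 0.01  0.06 -0.1   0.26  0.13  0.1  -0.06 -0.1 ]
bias mm -0.0978642376333938
off mm [0.11 0.05]
[{"translation": [0.0, -0.04, 0.07], "turn": [0, 0, 0]}, {"translation": [0.0, -0.08, 0.15], "turn": [0, 0, 0]}, {"translation": [0.0, -0.11, 0.23], "turn": [0, 0, 0]}, {"translation": [0.0, -0.15, 0.31], "turn": [0, 0, 0]}, {"translation": [0.0, -0.18, 0.38], "turn": [0, 0, 0]}, {"translation": [0.0, -0.21, 0.46], "turn": [0, 0, 0]}, {"translation": [0.0, -0.23, 0.54], "turn": [0, 0, 0]}, {"translation": [0.0, -0.26, 0.63], "turn": [0, 0, 0]}, {"translation": [0.0, -0.28, 0.71], "turn": [0, 0, 0]}, {"translation": [0.0, -0.29, 0.79], "turn": [0, 0, 0]}, {"translation": [0.0, -0.31, 0.87], "turn": [0, 0, 0]}, {"translation": [0.0, -0.32, 0.96], "turn": [0, 0, 0]}]
```

>>> arm_command([
  {"translation": [0.0, -0.04, 0.07], "turn": [0, 0, 0]},
  {"translation": [0.0, -0.08, 0.15], "turn": [0, 0, 0]},
  {"translation": [0.0, -0.11, 0.23], "turn": [0, 0, 0]},
  {"translation": [0.0, -0.15, 0.31], "turn": [0, 0, 0]},
  {"translation": [0.0, -0.18, 0.38], "turn": [0, 0, 0]},
  {"translation": [0.0, -0.21, 0.46], "turn": [0, 0, 0]},
  {"translation": [0.0, -0.23, 0.54], "turn": [0, 0, 0]},
  {"translation": [0.0, -0.26, 0.63], "turn": [0, 0, 0]},
  {"translation": [0.0, -0.28, 0.71], "turn": [0, 0, 0]},
  {"translation": [0.0, -0.29, 0.79], "turn": [0, 0, 0]},
  {"translation": [0.0, -0.31, 0.87], "turn": [0, 0, 0]},
  {"translation": [0.0, -0.32, 0.96], "turn": [0, 0, 0]},
])

```text
time_s: 45.63
ee_pos: [0.5067, -0.208, 0.1264]
eef_rot: [-2.713, 1.57, -2.983]
force: [0.0, 2.6, -0.8]
grip_width: 0.0234
```

```bash
python3 plan.py 1.67,1.6,1.5,1.4,1.3,1.1,.9,.7,.5,.4,.26,0
```

```text
t 45.63 C 0.5366 -0.1412 r 0.0729 th 708.67 lagdeg -0.13 Frad -2.4 Ftan -1.0 Fz -0.8 | meas-r 0.22mm cmd-r -0.22mm z 0.1264 w 0.0234
resid mm [ 0.06 -0.1   0.26  0.13  0.11 -0.06 -0.09 -0.04]
bias mm -0.08826915748794684
off mm [0.1 0.1]
[{"translation": [0.0, -0.01, 0.08], "turn": [0, 0, 0]}, {"translation": [0.0, -0.02, 0.16], "turn": [0, 0, 0]}, {"translation": [0.0, -0.03, 0.24], "turn": [0, 0, 0]}, {"translation": [0.0, -0.03, 0.31], "turn": [0, 0, 0]}, {"translation": [0.0, -0.03, 0.38], "turn": [0, 0, 0]}, {"translation": [0.0, -0.04, 0.43], "turn": [0, 0, 0]}, {"translation": [0.0, -0.04, 0.48], "turn": [0, 0, 0]}, {"translation": [0.0, -0.04, 0.51], "turn": [0, 0, 0]}, {"translation": [0.0, -0.03, 0.54], "turn": [0, 0, 0]}, {"translation": [0.0, -0.03, 0.56], "turn": [0, 0, 0]}, {"translation": [0.0, -0.03, 0.57], "turn": [0, 0, 0]}, {"translation": [0.0, -0.03, 0.57], "turn": [0, 0, 0]}]
```

>>> arm_command([
  {"translation": [0.0, -0.01, 0.08], "turn": [0, 0, 0]},
  {"translation": [0.0, -0.02, 0.16], "turn": [0, 0, 0]},
  {"translation": [0.0, -0.03, 0.24], "turn": [0, 0, 0]},
  {"translation": [0.0, -0.03, 0.31], "turn": [0, 0, 0]},
  {"translation": [0.0, -0.03, 0.38], "turn": [0, 0, 0]},
  {"translation": [0.0, -0.04, 0.43], "turn": [0, 0, 0]},
  {"translation": [0.0, -0.04, 0.48], "turn": [0, 0, 0]},
  {"translation": [0.0, -0.04, 0.51], "turn": [0, 0, 0]},
  {"translation": [0.0, -0.03, 0.54], "turn": [0, 0, 0]},
  {"translation": [0.0, -0.03, 0.56], "turn": [0, 0, 0]},
  {"translation": [0.0, -0.03, 0.57], "turn": [0, 0, 0]},
  {"translation": [0.0, -0.03, 0.57], "turn": [0, 0, 0]},
])

```text
time_s: 46.63
ee_pos: [0.5202, -0.2124, 0.1264]
eef_rot: [-1.998, 1.571, -2.267]
force: [-0.4, 0.2, -2.4]
grip_width: 0.0234
```

```bash
python3 plan.py 0 2; python3 -c "
from h import *
print(ctrl.get_obs()['ee_pos'])"
```

```text
t 46.63 C 0.5366 -0.1412 r 0.0729 th 720.00 lagdeg -0.32 Frad -0.1 Ftan -0.5 Fz -2.4 | meas-r 0.15mm cmd-r -0.19mm z 0.1264 w 0.0234
resid mm [-0.1   0.26  0.13  0.1  -0.07 -0.11 -0.06  0.15]
bias mm -0.06824970268467513
off mm [-0.02  0.12]
[{"translation": [0.0, -0.0, 0.0], "turn": [0, 0, 0]}, {"translation": [0.0, -0.0, 0.0], "turn": [0, 0, 0]}]
[ 0.52019164 -0.21244377  0.12639803]
```

>>> arm_command([
  {"translation": [0, 0, 0.01], "turn": [0, 0, 0]},
  {"translation": [0, 0, 0.02], "turn": [0, 0, 0]},
  {"translation": [0, 0, 0.02], "turn": [0, 0, 0]},
], force=8)

```text
time_s: 46.88
ee_pos: [0.5208, -0.2125, 0.1266]
eef_rot: [0.048, 1.571, -0.222]
force: [-1.0, 1.5, -0.9]
grip_width: 0.0239
```

>>> arm_command([
  {"translation": [0, 0, 0], "turn": [0, 0, 0]},
  {"translation": [0, 0, 0], "turn": [0, 0, 0]},
  {"translation": [0, 0, 0], "turn": [0, 0, 0]},
  {"translation": [0, 0, 0], "turn": [0, 0, 0]},
  {"translation": [-0.4, 0, 0], "turn": [0, 0, 0]},
  {"translation": [-1.2, 0, 0], "turn": [0, 0, 0]},
  {"translation": [-2.2, 0, 0], "turn": [0, 0, 0]},
  {"translation": [-3.2, 0, 0], "turn": [0, 0, 0]},
  {"translation": [-4.0, 0, 0], "turn": [0, 0, 0]},
  {"translation": [-4.4, 0, 0], "turn": [0, 0, 0]},
  {"translation": [-4.4, 0, 0], "turn": [0, 0, 0]},
  {"translation": [-4.4, 0, 0], "turn": [0, 0, 0]},
], gripper=44)

```text
time_s: 47.88
ee_pos: [0.5206, -0.2124, 0.2361]
eef_rot: [3.102, 1.571, 2.832]
force: [0.3, 0.6, 0.7]
grip_width: 0.0442
```

```bash
python3 - <<'E'
from h import *
o=ctrl.get_obs(); print(o['time_s'],o['ee_pos'],o['grip_width'],o['force'])
a=snap('scene','s9');b=snap('side','d9')
a0=cv2.imread('pics/scene0.png')[:,:,::-1];b0=cv2.imread('pics/side0.png')[:,:,::-1]
# shift of base plate region
for n,x0,x,r in (('scene end plate',a0,a,(215,300,300,350)),('scene plate front',a0,a,(245,300,150,330)),('side plate',b0,b,(205,345,385,412))):
    g0=cv2.cvtColor(np.ascontiguousarray(x0[r[0]:r[1],r[2]:r[3]]),6).astype(float);g=cv2.cvtColor(np.ascontiguousarray(x[r[0]:r[1],r[2]:r[3]]),6).astype(float)
    print(n,cv2.phaseCorrelate(g0,g,cv2.createHanningWindow(g.shape[::-1],cv2.CV_64F)))
for t in ('knob','corner','coral_mid','teal_mid','plum_mid'):
  for c in('scene','side'): print(t,c,[(np.round(m['at'],1).tolist(),round(m['score'],2)) for m in models.mark_of(t,c)])
E
```

```text
47.8833 [ 0.52058254 -0.21243646  0.23609732] 0.04418374219348686 [0.31795361 0.61153142 0.70375025]
scene end plate ((0.8105184515634143, -0.002460943697869311), 0.6263933577617408)
scene plate front ((0.33065309121023745, 0.1073820484449044), 0.8351955418552407)
side plate ((0.5393921343204209, -0.5006423933300113), 0.22901210708400876)
knob scene [([167.4, 192.2], 0.75)]
knob side [([365.8, 300.0], 0.91)]
corner scene [([344.8, 244.9], 0.92)]
corner side [([329.9, 214.6], 0.96)]
coral_mid scene [([267.9, 231.3], 0.85), ([390.5, 190.5], 0.76), ([449.6, 189.8], 0.71), ([389.1, 211.9], 0.6)]
coral_mid side [([253.1, 192.5], 0.77), ([290.5, 186.5], 0.64)]
teal_mid scene [([454.6, 212.0], 0.87)]
teal_mid side [([279.5, 158.1], 0.61)]
plum_mid scene [([342.2, 246.1], 0.46)]
plum_mid side []
```

View pics/s9.png

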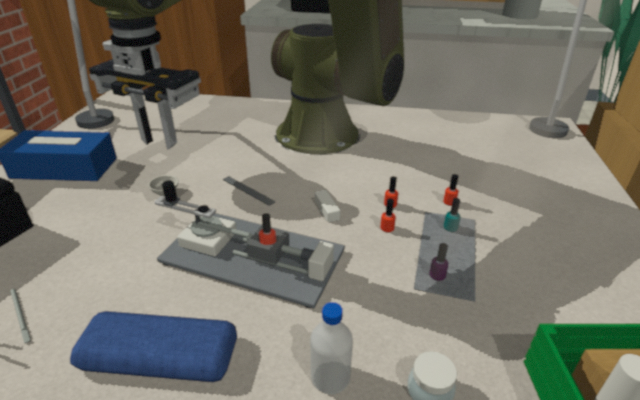

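View pics/d9.png

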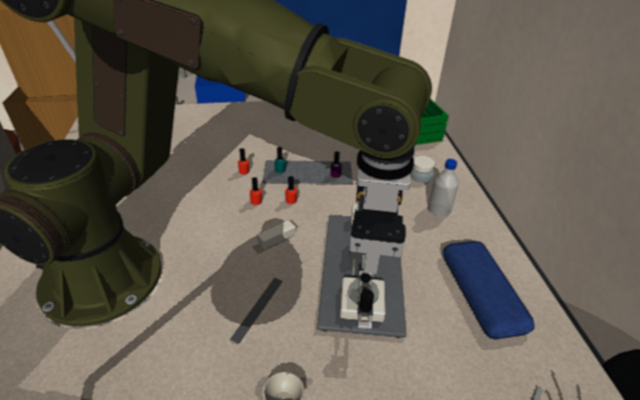

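```bash
python3 - <<'E'
import cv2,numpy as np
a=cv2.imread('pics/scene0.png',0);b=cv2.imread('pics/s9.png',0)
for n,(x0,y0,x1,y1) in dict(knob=(155,172,185,212),leftcorner=(152,235,185,275),botedge=(170,260,330,302)).items():
    t=a[y0:y1,x0:x1]; m=cv2.matchTemplate(cv2.resize(b[y0-4:y1+4,x0-4:x1+4],None,fx=8,fy=8,interpolation=2),cv2.resize(t,None,fx=8,fy=8,interpolation=2),5)
    _,s,_,l=cv2.minMaxLoc(m);print(n,s,(l[0]-32)/8,(l[1]-32)/8)
E
```

```text
knob 0.9852100014686584 0.0 -0.25
leftcorner 0.999366283416748 0.0 0.0
botedge 0.9808176159858704 0.125 0.0
```

The shaker has not shifted, and the crank grip is within about 0.25 px of where it started.

```bash
python3 -c "
from station import ctrl
print(ctrl.hand_in())"
```

```text
the job is handed in; nothing more can be done
None
```

The job is done and handed in at about 48 s of the 72 s allowed.

**Bottle:** I took the coral-red bottle from the mat and set it in the shaker's cup. It touched bottom with about 5 N at the expected height (TCP 0.102 m). The last scene picture shows it upright in the cup. The teal and plum bottles are in the same places on the mat.

**Crank:** I turned it two full turns counterclockwise at about 20°/s, holding the grip throughout. The circle fitted while turning came out at a radius of 72.9 mm.
- **Loads:** I read the forces only at the end of each short move. The sideways load across the grip's path stayed below 6 N, and the load along the path peaked at about 7 N at the heavy point. The crank never snatched or flew back.
- **End position:** The gripper stopped within 0.4 mm of where it began, then opened and lifted clear, touching nothing.

**Last checks:** Matching the scene picture before and after showed 0 to 0.13 px of shift at the plate and 0.25 px at the grip, so the shaker did not visibly move. Two checks were less clean:
- **Coarser picture comparison:** This gave plate shifts of up to 0.8 px, with low confidence in the side view. I put that down to the bottle, arm and shadows in those crops.
- **Plum bottle:** The network did not mark it correctly in the final pictures. I confirmed it by eye in both views.

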